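# Fit the roll cover on the label printer

## Robot

A 6-joint arm with a two-finger parallel gripper is mounted at the origin on the work surface; the furniture and walls round the work are solid. World frame = base frame: x ahead of the robot, y to its left, z up, the work surface at z = 0. Lengths are in m, angles in rad, forces in N, time in s.
With the tool pointing down it reaches from about 0.4 to 0.825 m from the base axis. Payload 7 kg.
Tool frame: the origin (TCP) lies midway between the tips of the shut fingers; the grasp point (between the pads) lies 19 mm behind it; z points along the fingers, y is the direction in which the jaws open and shut (so a half turn about z gives the same grasp; the last joint's range is limited). The gripper opens to 88 mm and grips with 3 to 60 N. Pads are 19 mm wide; open, the fingers measure 130 mm over their backs; the gripper's body (78 mm by 193 mm) begins 47 mm behind the grasp point.
Start: joints at [-0.825, 0.359, 0.012, 0, -1.224, -0.288], TCP at [0.298, -0.605, 0.196] pointing down, gripper open.
Joint ranges: [-3.07, 3.07], [-1.43, 2.12], [-1.02, 1.25], [-3.03, 1.67], [-3.05, -0], [-3.03, 3.03]. Speed limits (rad/s): [2.39, 2.39, 3.01, 3.14, 3.14, 3.14].

## Interface

Orientations are given as [roll, pitch, yaw] about the fixed x, y, z axes, in that order (R = Rz(yaw) Ry(pitch) Rx(roll)).
In Python, from station import get_state, grab_frame, camera_info, job_done gives the robot as it stands. The module is installed in compiled form; this text tells all that it offers.
- The arm moves only by the shell command python3 -m inch 'ROWS' [FORCE]. ROWS is JSON, a list that holds one entry, the list of rows, each a list of 7 numbers: the shift along the tool's x, y, z normalised to -1 to 1, where 1 is 50 cm, then the turn, a rotation vector about the tool's x, y, z normalised to -1 to 1, where 1 is 180 degrees, then the closure, from 0 (fully open) to 1 (shut). A call has 1 to 20 rows; each row shifts and turns the commanded pose from where the row before left it, along the tool's axes as they then stand; what a row does not reach is not made up. A row lasts 1/10 s, in which the tool goes at most 50 mm and 8.59 degrees, less where a joint would pass 70% of its speed; a pose out of reach is approached as far as the arm can. A call with a number of a shift or a turn outside -1 to 1 is refused whole. A call with a gripper value outside its range is refused whole. The fingers move at their own pace and stop on an object; FORCE is the grip in N (left out, the last holds). Time passes only in rows, so rows that do not move let the fingers close. It gives the time, the measured TCP pose, the force and the opening at its end, in the units of the state.
- get_state(): the state, without advancing time (a new reading comes with each control period).
- grab_frame(name): name is "scene" or "top"; returns the picture (384x512x3 uint8, blue, green, red); there is no depth.
- camera_info(name): a dict with "vertical_fov" (degrees; the focal length in pixels is half the picture's height over the tangent of half this angle, whatever the lens; pixels are square), "cx", "cy" (the principal point, pixels), "R" (3x3) and "t" (3): a world point X has camera coordinates R X + t. Camera axes: x right, y down, z forward; pixel columns grow to the right and rows downward; lengths in m; the calibration is good to about 2 mm. A picture is of the moment at which its call begins. camera_info takes no time and is no camera call.
- job_done(): hands the job in, once; it reports no verdict.
The state is a dict: "t": time; "q": joint angles; "qd": joint speeds; "joint_efforts": joint torques, N m; "eef_pos": TCP position; "ee_rot": TCP orientation; "force": force on the tool from outside, world axes, zero at the start; "moment": the same for the moment, N m; "width": finger opening in m.
Only numpy, scipy, OpenCV 4.12 (cv2) and the standard library are available. Lean on these libraries where they do the work, as an engineer would, in place of code of your own. Each camera call takes 0.05 s, during which the arm holds its last target.

## Task

Close up the label printer: take the blue cover by its black rib from the sloping rest, hold it tilted so that its yellow tongue hooks under the grey lip of the printer, then lower its other edge until it lies flat in the recess. Last, slide the orange catch fully over the edge of the cover and let go. Leave the mug, the roll of tape and the ribbon spools where they stand.

Things in the scene. Friction and masses are not known exactly. Their poses are not given: they have to be found in the camera images.
- printer: White and grey label printer, fixed. Origin: on the table, below the middle of its recess; z up; -x points to the lip side (away from the robot; yaw pi +- 0.3 rad), +x to the catch. In its frame (mm) the housing spans x -95..135, y -92..92, top z = 88 round the recess. The recess has upright walls at x = -68 and +68, y = -64 and +64 and a flat seat ledge at z = 80 all round.
- printer_seat (a point): Middle of the recess at the height of the seat ledge (printer frame x 0, y 0, z 80 mm); axes as printer. The ledge is 24 mm wide on the lip side, 12 mm on the catch side, 10 mm at the sides; inside it is an open hole with the label roll.
- printer_lip (a point): Middle of the grey lip's free edge, on its underside (printer frame x -54, y 0, z 92 mm). The lip is 140 mm wide (y), 6 mm thick (top at z = 98) and overhangs the seat by 14 mm with 12 mm of free height under it. From its edge to the wall at x = +68 is 122 mm, less than the cover's 130 mm.
- cover: Loose blue plate, 0.15 to 0.31 kg, 130 (x) x 120 (y) mm, 6 mm thick. Origin: middle of its underside; z out of its upper face. Starts on the sloping rest, tilted 30 degrees about its y axis, tongue edge (-x) low and away from the robot. Fitted, its axes agree with the printer's and its origin is at printer_seat, with play of 3 mm in x and 4 mm in y either way.
- cover_tongue (a point): Middle of the yellow tongue's outer edge, on the underside (cover frame x -65, y 0, z 0 mm). The tongue is 4 mm thick, 100 mm wide, flush with the underside and spans x -65..-53.
- cover_tail (a point): Middle of the opposite edge of the cover, on the underside (cover frame x +65, y 0, z 0 mm).
- cover_rib (a point): Middle of the top of the black rib handle (cover frame x 0, y 0, z 40 mm); axes as the cover's. The rib is 14 mm thick (x), 96 mm long (y) and stands 34 mm above the plate: grip it across its thickness.
- catch (a joint): Slide of the orange catch on the printer's top, in m: 0 to 0.005 (open) at the start, 0.022 fully home. Grows as the catch moves along the printer's -x, over the cover's edge. Friction about 1.5 N; stays where left. Flat bolt 50 (x) x 36 (y) x 5 mm, its nose at printer x = 74 mm at joint 0, x = 52 mm when home; its underside passes 2 mm above a seated cover.
- catch_tab (a point): Middle of the top of the catch's upright thumb tab: 10 mm thick (x), 30 mm wide (y), standing from z = 93 to 117 mm in the printer frame, at printer x = 106 mm minus the catch's travel, y = 0. Push it from behind or pinch it across its thickness.
- rest: Fixed dark steel sloping rest, 150 x 116 mm at the foot, about 115 mm high; its plate slopes 30 degrees, low on its -x side (away from the robot; yaw pi +- 0.3 rad), with a 5 mm stop ridge along its low edge. Origin on the table below its middle; the slope's surface is 78 mm high at the middle.
- mug: Dotted red mug, 94 mm high, loose; origin under its middle. Not to be disturbed.
- grey_tape: Grey roll of packing tape, 107 mm across, 48 mm high, loose; origin under its middle. Not to be disturbed.
- gold_spool: Spool of gold ribbon, 77 mm across, 34 mm high, loose; origin under its middle. Not to be disturbed.
- red_spool: Spool of red ribbon, 77 mm across, 34 mm high, loose; origin under its middle. Not to be disturbed.

How it is judged:
By the outcome, as a careful person would: the job done as asked, in the order asked, and still so for the second after the job is handed in, with the robot touching nothing.
It also fails if it takes over 54 s, if anything falls off the work surface, if the arm or the gripper's body presses on something with over 40 N, if the wrist force passes 120 N, or if a joint passes its speed limit or range.

## Working session

There is one attempt and no reset: what is moved stays moved. The work goes in short steps, Python scripts to look and compute and a shell command to move; the robot and the scene stay as the last step left them, time stands still between calls to the robot, and variables do not carry over. Pictures are saved under pics/ and viewed, and the job is handed in when it is done.

```bash
mkdir -p pics; ls
python3 - <<'E'
from station import *
import cv2,numpy as np
s=get_state(); print({k:np.round(v,3).tolist() for k,v in s.items()})
for n in("scene","top"):
    cv2.imwrite(f"pics/{n}0.png",grab_frame(n)); c=camera_info(n); print(n,c, -np.array(c["R"]).T@np.array(c["t"]))
E
```

```text
pics
{'t': 0.0, 'q': [-0.825, 0.359, 0.011, -0.0, -1.224, -0.288], 'qd': [-0.0, 0.002, -0.001, 0.0, -0.001, -0.001], 'joint_efforts': [0.001, -58.272, 29.306, 6.997, 0.007, -0.0], 'eef_pos': [0.298, -0.605, 0.195], 'ee_rot': [3.14, -0.0, -2.684], 'force': [0.172, 0.762, -0.437], 'moment': [-0.031, -0.026, 0.01], 'width': 0.088}
scene {'vertical_fov': 50.52016054891553, 'cx': 254.60472803545045, 'cy': 192.41733641868362, 'R': array([[ 0.48191027, -0.8761823 ,  0.00818882],
       [-0.61276986, -0.34368119, -0.7116153 ],
       [ 0.62631908,  0.33791687, -0.7025216 ]]), 't': array([-0.23449502,  0.38388528,  1.19616976])} [-0.40094505 -0.47773218  1.11543397]
top {'vertical_fov': 45.161334760772334, 'cx': 255.31367580236545, 'cy': 181.38575331316733, 'R': array([[ 7.50266940e-03, -9.99971590e-01, -7.27284451e-04],
       [-9.79836826e-01, -7.20638007e-03, -1.99669385e-01],
       [ 1.99658471e-01,  2.21067347e-03, -9.79863056e-01]]), 't': array([0.02105262, 0.49635174, 1.41616346])} [0.20343673 0.02149825 1.48676782]
```

View pics/scene0.png

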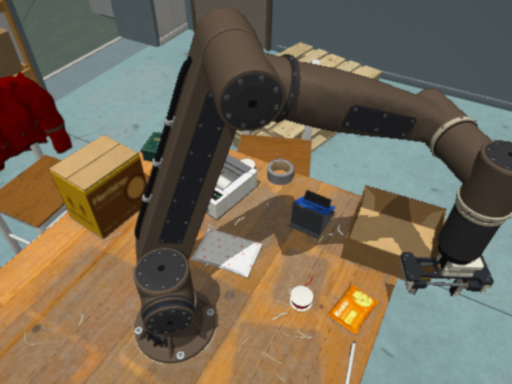

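View pics/top0.png

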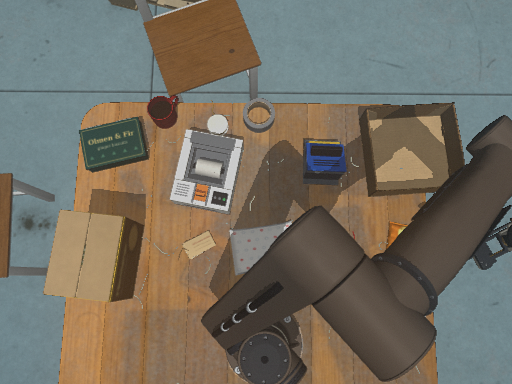

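The top view shows the printer at (208,170) with its orange catch at (200,193), the blue cover on its rest at (325,162), the mug at (162,110) and the tape at (259,115). In the scene view the cover is at (313,215) and the arm partly hides the printer. I'll enlarge both.

Run:
```python
import cv2,numpy as np
t=cv2.imread("pics/top0.png");s=cv2.imread("pics/scene0.png")
a=cv2.resize(t[95:225,140:360],None,fx=3.6,fy=3.6,interpolation=cv2.INTER_CUBIC)
b=cv2.resize(s[140:260,190:350],None,fx=4.8,fy=4.8,interpolation=cv2.INTER_CUBIC)
cv2.imwrite("pics/topz.png",a);cv2.imwrite("pics/scz.png",b)
```

```text
(no output)
```

View pics/topz.png

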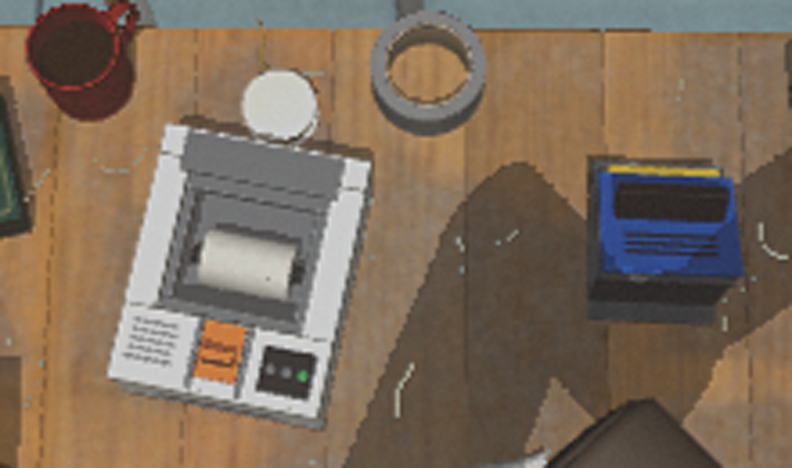

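View pics/scz.png

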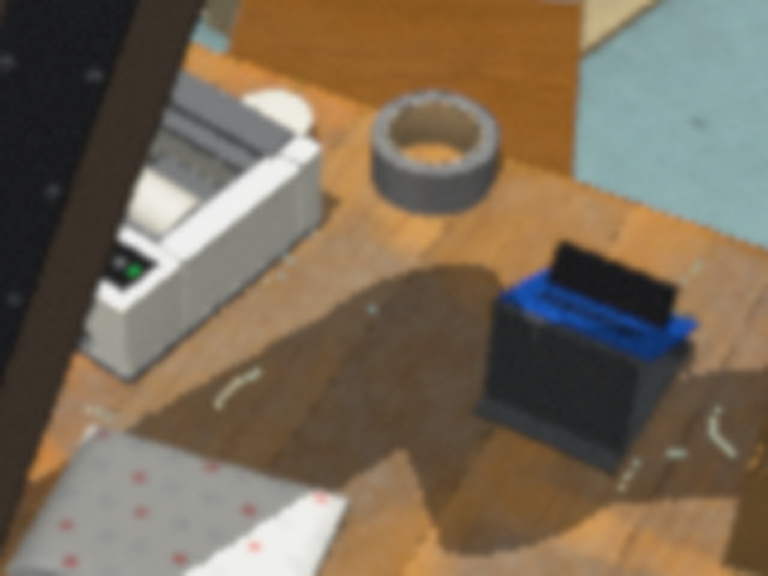

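Run:
```python
import cv2,numpy as np
t=cv2.imread("pics/top0.png");s=cv2.imread("pics/scene0.png")
def z(im,x,y,w,h,f,n):
    a=cv2.resize(im[y:y+h,x:x+w],None,fx=f,fy=f,interpolation=cv2.INTER_NEAREST)
    a=cv2.convertScaleAbs(a,alpha=1.6,beta=15)
    for i in range(0,w,5): cv2.putText(a,str(x+i),(i*f,8),0,.3,(255,255,255),1); cv2.line(a,(i*f,8),(i*f,12),(255,255,255),1)
    for i in range(0,h,5): cv2.putText(a,str(y+i),(0,i*f+4),0,.3,(255,255,255),1)
    cv2.imwrite(n,a)
z(t,298,134,54,54,11,"pics/ct.png"); z(s,286,182,56,60,10,"pics/cs.png"); z(t,166,120,80,95,6,"pics/pt.png")
```

```text
(no output)
```

View pics/ct.png

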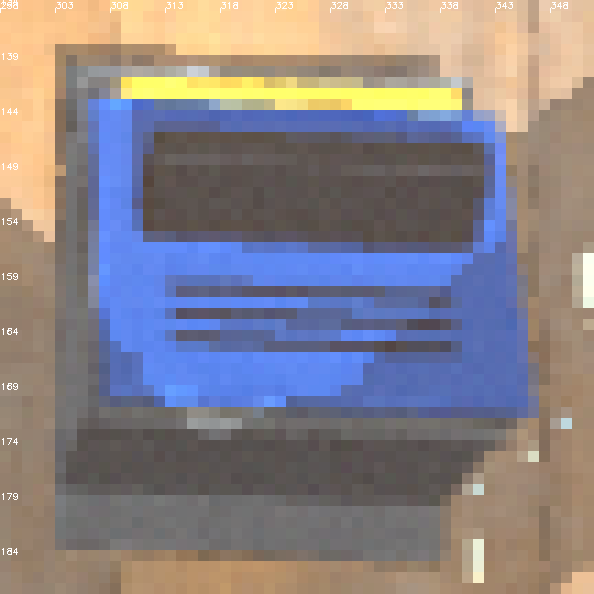

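View pics/cs.png

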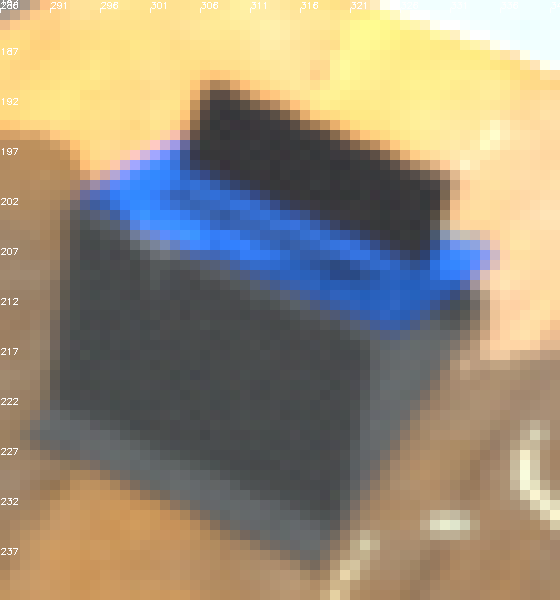

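View pics/pt.png

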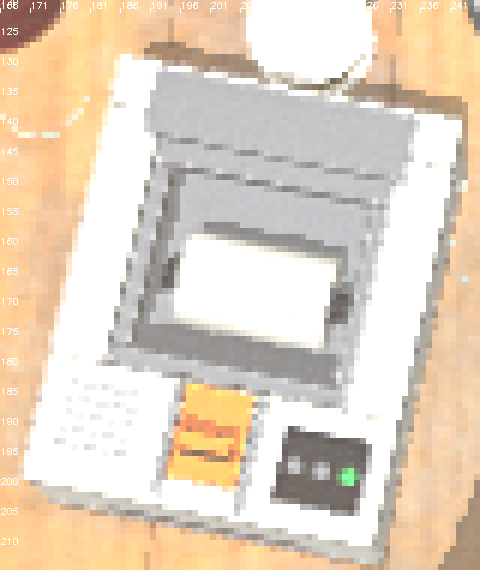

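```bash
cat > h.py <<'E'
from station import camera_info
import numpy as np
from scipy.optimize import least_squares
C={n:camera_info(n) for n in("scene","top")}
O=0.0
def K(c): f=192/np.tan(np.radians(c["vertical_fov"]/2)); return f
def proj(n,X):
    c=C[n]; p=np.atleast_2d(X)@np.array(c["R"]).T+np.array(c["t"]); f=K(c)
    return np.c_[c["cx"]+f*p[:,0]/p[:,2], c["cy"]+f*p[:,1]/p[:,2]]
def ray(n,uv):
    c=C[n]; f=K(c); R=np.array(c["R"]); d=R.T@np.array([(uv[0]-c["cx"])/f,(uv[1]-c["cy"])/f,1]); return -R.T@np.array(c["t"]),d
def plane(n,uv,z): o,d=ray(n,uv); return o+d*(z-o[2])/d[2]
def tri(a,b):
    o1,d1=ray("top",a);o2,d2=ray("scene",b);d1/=np.linalg.norm(d1);d2/=np.linalg.norm(d2)
    s=np.linalg.lstsq(np.c_[d1,-d2],o2-o1,rcond=None)[0]; p=o1+s[0]*d1;q=o2+s[1]*d2
    return (p+q)/2,np.linalg.norm(p-q)
E
python3 - <<'E'
from h import *
np.set_printoptions(precision=4,suppress=True)
for n,a,b in [("ribL",(311.5,146),(306.5,190)),("ribR",(342.3,147),(331,200)),("tailL",(307.5,170.3),(293.5,202.5)),("tailR",(346,171.5),(327,215)),("tongR",(343.8,144.7),(335,207)),
 ("prFR",(243.3,139.2),(256.2,169.8)),("prNR",(229.3,211.5),(217,202))]:
    print(n,*tri(np.array(a)-.5*0,np.array(b)))
q=[plane("top",u,.088) for u in [(186,129),(243.3,139.2),(229.3,211.5),(169.5,200)]]
q=np.array(q);print(q)
for i in range(4): print(np.linalg.norm(q[i]-q[(i+1)%4]), np.degrees(np.arctan2(*(q[(i+1)%4]-q[i])[[1,0]])))
E
```

```text
ribL [ 0.5972 -0.1483  0.109 ] 8.674366346135941e-05
ribR [ 0.5943 -0.2429  0.1083] 0.001753872385859624
tailL [ 0.5197 -0.1343  0.1082] 0.0014201077420990988
tailR [ 0.5183 -0.2545  0.1094] 0.004818498596589631
tongR [ 0.6155 -0.257   0.0608] 0.0018565852900118327
prFR [0.6204 0.0651 0.0947] 0.004458956272818682
prNR [0.3933 0.1004 0.1055] 0.004956826689882495
[[0.6561 0.2453 0.088 ]
 [0.6238 0.0635 0.088 ]
 [0.3941 0.1033 0.088 ]
 [0.4283 0.2874 0.088 ]]
0.18464575636889863 -100.0597938120581
0.2331489716488913 170.16926143654496
0.18722814994182205 79.48645660806127
0.2316702213232978 -10.46649604456483
```

```bash
cat > fit.py <<'E'
from h import *
from scipy.spatial.transform import Rotation as Ro
def Rc(yaw,tilt): return Ro.from_euler("ZY",[yaw,-tilt]).as_matrix()   # +x end up by tilt
def fit(obs,x0,off=0.0,fixt=None):
    # obs: (cam, model pt mm, uv)
    def P(p): return Rc(p[3],p[4]),p[:3]
    def res(p):
        R,t=P(p); r=[]
        for n,m,uv in obs: r.append((proj(n,(R@np.array(m)/1000.+t))[0]-np.array(uv)+off))
        r=np.array(r).ravel()
        if fixt is not None: r=np.r_[r,(p[4]-fixt)*100]
        return r
    s=least_squares(res,x0,loss="soft_l1"); return s.x,res(s.x)[:2*len(obs)].reshape(-1,2)
E
python3 - <<'E'
from fit import *
np.set_printoptions(precision=4,suppress=True)
T,S="top","scene"
obs=[(T,(-7,-48,40),(311.8,146)),(T,(-7,48,40),(342.3,147)),(S,(-7,-48,40),(306.5,190)),(S,(-7,48,40),(331,199.7)),
(T,(65,-60,0),(307.5,170.3)),(T,(65,60,0),(346,171.5)),(S,(65,60,0),(326.5,215)),
(T,(-65,-50,4),(309,141)),(T,(-65,50,4),(340.3,142.3)),(S,(-53,60,6),(335,207))]
for off in(0,.5):
  for ft in(None,np.pi/6):
    p,r=fit(obs,[.58,-.2,.08,3.1,.52],off,ft); print(off,p,np.degrees(p[3:]));print(r.T)
    R=Rc(p[3],p[4]); print("rib top",R@[0,0,.04]+p[:3])
E
```

```text
0 [ 0.5715 -0.1955  0.0783  3.1138  0.5489] [178.4104  31.4468]
[[-0.3527  0.19    0.273   0.909  -0.1479  0.7005 -0.7096 -0.2962 -0.6868
   0.2634]
 [-0.7531 -0.7048 -0.399  -0.1862  0.4823  0.628   0.2962  0.2935  0.0352
   0.4074]]
rib top [ 0.5923 -0.1961  0.1124]
0 [ 0.5716 -0.1955  0.0781  3.1143  0.5261] [178.4366  30.1431]
[[-0.3377  0.2174  0.2085  0.8606 -0.1896  0.6239 -0.8326 -0.2574 -0.6273
   0.3654]
 [-0.5945 -0.5594 -0.383  -0.1726  0.8099  0.937   0.7109 -0.0292 -0.3005
   0.1162]]
rib top [ 0.5916 -0.1961  0.1127]
0.5 [ 0.5728 -0.1937  0.0788  3.1139  0.5473] [178.4138  31.3565]
[[-0.4312  0.1178  0.4557  1.0667 -0.2383  0.6145 -0.5661 -0.3482 -0.7323
   0.4398]
 [-0.6992 -0.6527 -0.4045 -0.212   0.5469  0.6901  0.264   0.3335  0.0734
   0.3715]]
rib top [ 0.5936 -0.1943  0.113 ]
0.5 [ 0.5729 -0.1937  0.0787  3.1144  0.5259] [178.4416  30.1339]
[[-0.4145  0.1469  0.3951  1.0224 -0.2726  0.5484 -0.6785 -0.3101 -0.674
   0.5363]
 [-0.5475 -0.5151 -0.3924 -0.2029  0.858   0.9818  0.6497  0.0335 -0.2405
   0.095 ]]
rib top [ 0.5929 -0.1942  0.1133]
```

```bash
cat > plan.py <<'E'
from fit import *
from station import get_state
CO=np.array([.5722,-.1946,.0785]);CY,CT=3.1141,.5236
PO=np.array([.5453,.1713,0.]);PY=np.radians(169.78)
def tool(R): return np.c_[R[:,1],R[:,0],-R[:,2]]
def cov(o,yaw,tilt,zc,yc=0,xc=0): # tool pose with TCP at cover-frame point
    R=Rc(yaw,tilt); return np.array(o)+R@[xc,yc,zc],tool(R)
def pr(x,y,z): # printer mm -> world
    return PO+Ro.from_euler("z",PY).as_matrix()@(np.array([x,y,z])/1000.)
def go(p,R,lab="",src=None):
    s=get_state(); p0=np.array(s["eef_pos"]) ; R0=Ro.from_euler("xyz",s["ee_rot"]).as_matrix()
    sh=R0.T@(p-p0); rv=Ro.from_matrix(R0.T@R).as_rotvec()
    np.set_printoptions(precision=4,suppress=True)
    print(lab,"target",p,"| shift mm",sh*1000,"norm",sh/.5,"rows>=%.1f"%(np.linalg.norm(sh)/.05),"| turn deg",np.degrees(rv),"norm",rv/np.pi,"rows>=%.1f"%(np.degrees(np.linalg.norm(rv))/8.59), "shift-in-target-axes norm",R.T@(p-p0)/.5)
E
python3 - <<'E'
from plan import *
go(*cov(CO,CY,CT,.116),"pre")
E
```

```text
pre target [ 0.6302 -0.1962  0.179 ] | shift mm [-478.597   220.001    16.0187] norm [-0.9572  0.44    0.032 ] rows>=10.5 | turn deg [-26.8844  16.3063 -60.7014] norm [-0.1494  0.0906 -0.3372] rows>=8.0 shift-in-target-axes norm [-0.8357 -0.5713 -0.2935]
```

```bash
python3 -m inch '[[[0,0,-0.075,0,0,0,0],[0,0,-0.075,0,0,0,0],[0,0,-0.075,0,0,0,0],[0,0,-0.075,0,0,0,0],[-0.068,0.031,0,0,0,0,0],[-0.068,0.031,0,0,0,0,0],[-0.068,0.031,0,0,0,0,0],[-0.068,0.031,0,0,0,0,0],[-0.068,0.031,0,0,0,0,0],[-0.068,0.031,0,0,0,0,0],[-0.068,0.031,0,0,0,0,0],[-0.068,0.031,0,0,0,0,0],[-0.068,0.031,0,0,0,0,0],[-0.068,0.031,0,0,0,0,0],[-0.068,0.031,0,0,0,0,0],[-0.068,0.031,0,0,0,0,0],[-0.068,0.031,0,0,0,0,0],[-0.068,0.031,0,0,0,0,0]]]' 20
python3 - <<'E'
from plan import *
go(*cov(CO,CY,CT,.116),"pre")
E
```

```text
t: 1.9
eef_pos: [0.63, -0.199, 0.3452]
ee_rot: [3.141, -0.0, -2.684]
force: [-0.1, 0.1, -0.7]
width: 0.0877
pre target [ 0.6302 -0.1962  0.179 ] | shift mm [ -1.4391   2.3412 166.2184] norm [-0.0029  0.0047  0.3324] rows>=3.3 | turn deg [-26.9294  16.2565 -60.7046] norm [-0.1496  0.0903 -0.3372] rows>=8.0 shift-in-target-axes norm [-0.0056 -0.1663  0.2878]
```

```bash
python3 -m inch '[[[0,0,0,-0.0125,0.0075,-0.0281,0],[0,0,0,-0.0125,0.0075,-0.0281,0],[0,0,0,-0.0125,0.0075,-0.0281,0],[0,0,0,-0.0125,0.0075,-0.0281,0],[0,0,0,-0.0125,0.0075,-0.0281,0],[0,0,0,-0.0125,0.0075,-0.0281,0],[0,0,0,-0.0125,0.0075,-0.0281,0],[0,0,0,-0.0125,0.0075,-0.0281,0],[0,0,0,-0.0125,0.0075,-0.0281,0],[0,0,0,-0.0125,0.0075,-0.0281,0],[0,0,0,-0.0125,0.0075,-0.0281,0],[0,0,0,-0.0125,0.0075,-0.0281,0],[0,0,0,0,0,0,0]]]'
python3 - <<'E'
from plan import *
go(*cov(CO,CY,CT,.116),"pre")
print(np.round(get_state()["q"],3))
import cv2
from station import grab_frame
for n in("scene","top"): cv2.imwrite(f"pics/{n}1.png",grab_frame(n))
a=cv2.imread("pics/scene1.png")
cv2.imwrite("pics/s1z.png",cv2.resize(a[100:300,140:400],None,fx=3,fy=3,interpolation=cv2.INTER_CUBIC))
E
```

```text
t: 3.2
eef_pos: [0.6299, -0.1994, 0.3424]
ee_rot: [2.612, 0.002, -1.596]
force: [0.1, 0.3, -1.2]
width: 0.0878
pre target [ 0.6302 -0.1962  0.179 ] | shift mm [ -2.8473 -82.6725 140.9702] norm [-0.0057 -0.1653  0.2819] rows>=3.3 | turn deg [0.3271 0.0543 0.1642] norm [0.0018 0.0003 0.0009] rows>=0.0 shift-in-target-axes norm [-0.0064 -0.1637  0.2829]
[-0.016  0.677  0.74  -0.008 -2.163 -0.011]
```

View pics/s1z.png

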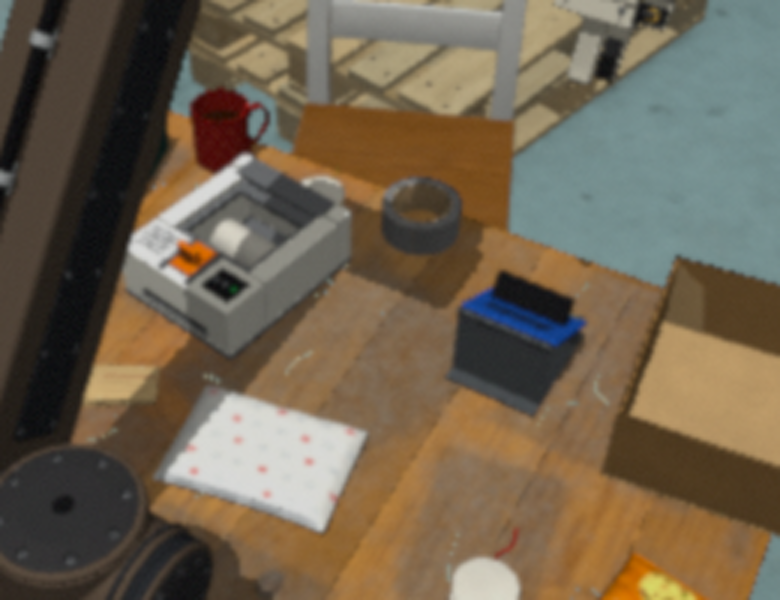

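View pics/top1.png

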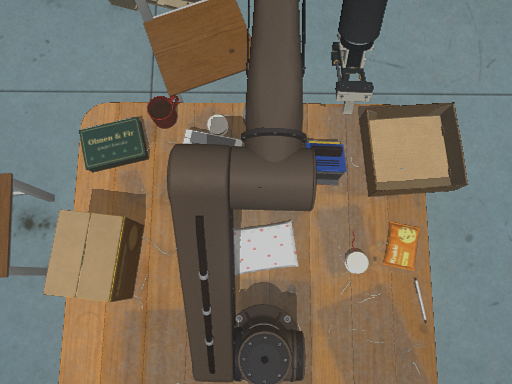

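The scene view now shows the whole printer (about (140-257, 152-217) in full-frame pixels) and the cover still on its rest. The top view has the arm across the middle and the gripper at (355,85). I'll measure the printer in this scene view.

Run:
```python
import cv2
s=cv2.imread("pics/scene1.png")
x,y,w,h,f=178,145,84,76,9
a=cv2.resize(s[y:y+h,x:x+w],None,fx=f,fy=f,interpolation=cv2.INTER_NEAREST);a=cv2.convertScaleAbs(a,alpha=1.3,beta=10)
for i in range(0,w,5): cv2.putText(a,str(x+i),(i*f,8),0,.3,(0,255,0),1)
for i in range(0,h,5): cv2.putText(a,str(y+i),(0,i*f+4),0,.3,(0,255,0),1)
cv2.imwrite("pics/ps.png",a[:600])
```

```text
(no output)
```

View pics/ps.png

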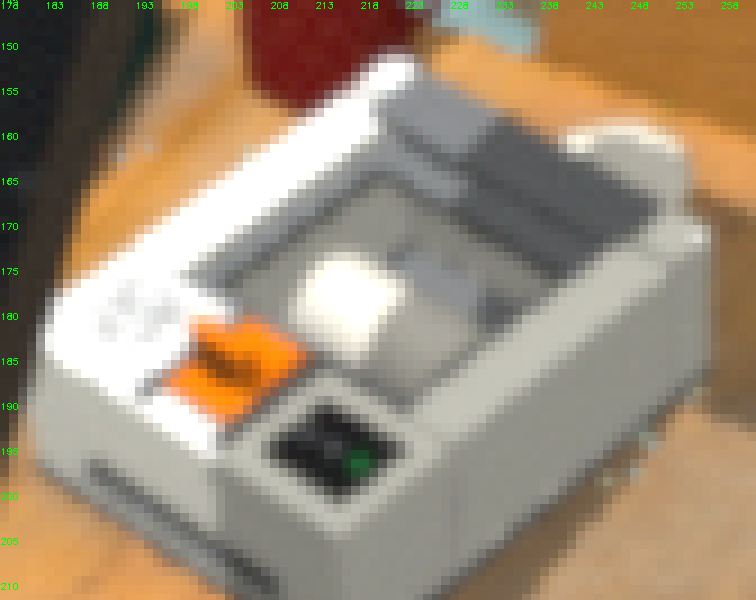

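Run:
```python
from fit import *
np.set_printoptions(precision=4,suppress=True)
T,S="top","scene"
A,B,Cc,D=(-95,-92,88),(-95,92,88),(135,92,88),(135,-92,88)
obs=[(T,A,(186,129)),(T,B,(243.3,139.2)),(T,Cc,(229.3,211.5)),(T,D,(169.5,200)),
(S,A,(222,150.8)),(S,B,(256.5,170.5)),(S,Cc,(215.5,204.7)),(S,D,(182.8,181.3))]
print("tri:")
for i in range(4): print(tri(np.array(obs[i][2]),np.array(obs[i+4][2])))
for off in(0,.5):
    for o in (obs,obs[:4],obs[4:]):
        p,r=fit(o,[.54,.17,.0,2.96,0],off,0.); print(off,p,np.degrees(p[3:]));print(r.T)
```

```text
tri:
(array([0.6561, 0.2441, 0.0901]), np.float64(0.002291335074231242))
(array([0.6221, 0.065 , 0.0898]), np.float64(0.0038314892940759333))
(array([0.3932, 0.1037, 0.0909]), np.float64(0.0014528155368979455))
(array([0.4329, 0.282 , 0.0872]), np.float64(0.014401577008857353))
0 [ 0.545   0.1708  0.002   2.9607 -0.0021] [169.6359  -0.1213]
[[ 0.2144  0.0508 -0.458   0.4757 -0.4906  0.8545  0.3564 -3.568 ]
 [ 0.1495  0.4251 -0.5429 -0.2022  0.173   0.0198 -0.3019  0.0373]]
0 [0.5418 0.1697 0.0147 2.9635 0.0001] [169.7962   0.0068]
[[-0.1471  0.2284 -0.208   0.1299]
 [-0.1027  0.1089 -0.2019  0.1961]]
0 [ 0.5755  0.1898 -0.0308  2.9535 -0.005 ] [169.2215  -0.2873]
[[ 0.1212  0.1968  0.6612 -1.8688]
 [ 0.9063  0.372  -1.1043 -0.1799]]
0.5 [ 0.5462  0.1726  0.0029  2.9607 -0.0024] [169.6383  -0.1359]
[[ 0.1178 -0.0225 -0.5521  0.3593 -0.2293  1.0883  0.5896 -3.3037]
 [ 0.2079  0.4837 -0.4621 -0.1217  0.1988  0.0107 -0.3606  0.0216]]
0.5 [0.5433 0.1713 0.0152 2.9636 0.0001] [169.8042   0.0059]
[[-0.1463  0.2353 -0.2083  0.1231]
 [-0.0957  0.1071 -0.2092  0.1982]]
0.5 [ 0.5755  0.192  -0.0292  2.9541 -0.005 ] [169.2593  -0.2879]
[[ 0.1259  0.2032  0.6478 -1.8864]
 [ 0.9306  0.3602 -1.1337 -0.1696]]
```

```bash
python3 -m inch '[[[-0.001,-0.0275,0.047,0.0018,0,0.0009,0],[-0.001,-0.0275,0.047,0,0,0,0],[-0.001,-0.0275,0.047,0,0,0,0],[-0.001,-0.0275,0.047,0,0,0,0],[-0.001,-0.0275,0.047,0,0,0,0],[-0.001,-0.0275,0.047,0,0,0,0],[0,0,0,0,0,0,0]]]'
python3 - <<'E'
from plan import *
go(*cov(CO,CY,CT,.116),"pre")
go(*cov(CO,CY,CT,.017),"grasp")
import cv2
from station import grab_frame
a=grab_frame("scene");b=grab_frame("top")
cv2.imwrite("pics/g2.png",cv2.hconcat([cv2.resize(a[130:270,230:370],None,fx=2.8,fy=2.8),cv2.resize(b[60:200,270:410],None,fx=2.8,fy=2.8)]))
E
```

```text
t: 4.0
eef_pos: [0.6294, -0.1972, 0.1794]
ee_rot: [2.619, 0.0, -1.604]
force: [-0.4, 0.6, -0.1]
width: 0.0871
pre target [ 0.6302 -0.1962  0.179 ] | shift mm [-1.0816 -0.9028 -0.0135] norm [-0.0022 -0.0018 -0.    ] rows>=0.0 | turn deg [-0.0821  0.186  -0.2869] norm [-0.0005  0.001  -0.0016] rows>=0.0 shift-in-target-axes norm [-0.0022 -0.0018 -0.    ]
grasp target [ 0.5807 -0.1948  0.0932] | shift mm [-0.7598 -0.7617 98.9858] norm [-0.0015 -0.0015  0.198 ] rows>=2.0 | turn deg [-0.0821  0.186  -0.2869] norm [-0.0005  0.001  -0.0016] rows>=0.0 shift-in-target-axes norm [-0.0022 -0.0018  0.198 ]
```

View pics/g2.png

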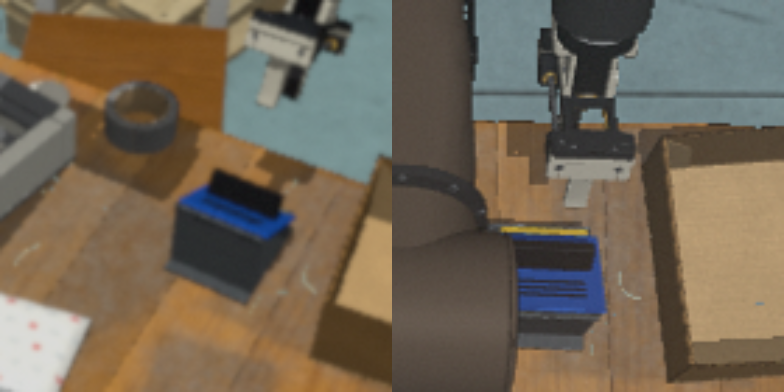

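The scene view (left) shows the gripper at about (330,150), clear of the rest. In the top view (right) the near fingertip is at about (335,134). I'll check that against its projection, then descend.

```bash
python3 - <<'E'
from plan import *
s=get_state();R=Ro.from_euler("xyz",s["ee_rot"]).as_matrix();p=np.array(s["eef_pos"])
for d in (0,.044,.065,-.044): print(d,proj("top",p+R@[0,d,0]),proj("scene",p+R@[0,d,0]))
E
python3 -m inch '[[[-0.001,-0.001,0.03,0,0,-0.001,0],[-0.001,-0.001,0.03,0,0,0,0],[0,0,0.03,0,0,0,0],[0,0,0.03,0,0,0,0],[0,0,0.03,0,0,0,0],[0,0,0.03,0,0,0,0],[0,0,0.018,0,0,0,0],[0,0,0,0,0,0,0]]]'
python3 - <<'E'
from plan import *
go(*cov(CO,CY,CT,.017),"grasp")
import cv2
from station import grab_frame
a=grab_frame("scene")
cv2.imwrite("pics/g3.png",cv2.resize(a[150:250,260:360],None,fx=6,fy=6))
E
```

```text
0 [[331.15003875 128.0642931 ]] [[325.95179006 173.35530928]]
0.044 [[332.25708578 138.37495212]] [[322.19028583 175.06684873]]
0.065 [[332.80256929 143.4553998 ]] [[320.31814189 175.91870161]]
-0.044 [[330.08905252 118.18262862]] [[329.50982433 171.73635164]]
t: 4.9
eef_pos: [0.5831, -0.1952, 0.0966]
ee_rot: [2.625, 0.001, -1.599]
force: [0.5, -0.5, -0.6]
width: 0.0877
grasp target [ 0.5807 -0.1948  0.0932] | shift mm [-0.3123  0.4571  4.0943] norm [-0.0006  0.0009  0.0082] rows>=0.1 | turn deg [-0.3854  0.0779 -0.0154] norm [-0.0021  0.0004 -0.0001] rows>=0.0 shift-in-target-axes norm [-0.0006  0.0009  0.0082]
```

View pics/g3.png

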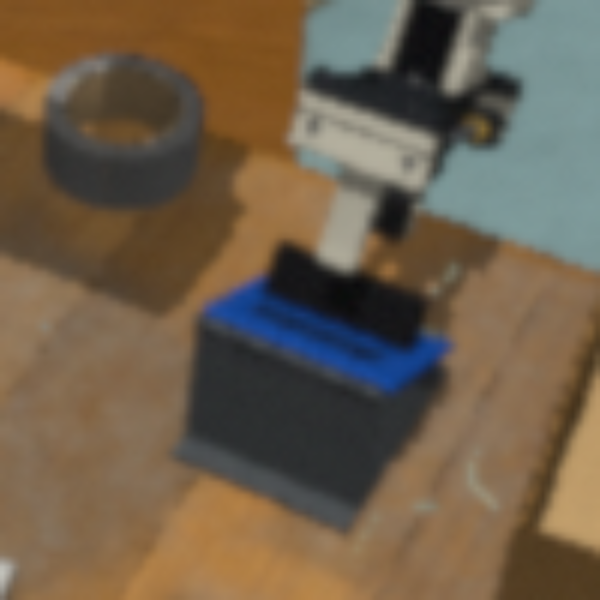

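The near finger's light shank ends at about (317,195), with a dark patch below it on the rib. I'll check where the tips should project.

Run:
```python
from plan import *
import cv2
s=get_state();R=Ro.from_euler("xyz",s["ee_rot"]).as_matrix();p=np.array(s["eef_pos"])
im=cv2.resize(cv2.imread("pics/scene1.png"),None,fx=1,fy=1)
for d in (0,.044,.065,-.044,-.065):
  for e in(0,-.02,-.04): print(d,e,((proj("scene",p+R@[0,d,e])-[260,150])*6).round())
from station import grab_frame
a=grab_frame("scene");b=grab_frame("top")
A=cv2.resize(a[165:225,285:345],None,fx=10,fy=10,interpolation=cv2.INTER_CUBIC)
cv2.imwrite("pics/g4.png",cv2.convertScaleAbs(A,alpha=1.6,beta=20))
cv2.imwrite("pics/g5.png",cv2.resize(b[90:190,290:400],None,fx=6,fy=6))
```

```text
0 0 [[342. 296.]]
0 -0.02 [[352. 265.]]
0 -0.04 [[363. 233.]]
0.044 0 [[318. 311.]]
0.044 -0.02 [[329. 279.]]
0.044 -0.04 [[340. 246.]]
0.065 0 [[307. 318.]]
0.065 -0.02 [[318. 285.]]
0.065 -0.04 [[328. 253.]]
-0.044 0 [[364. 282.]]
-0.044 -0.02 [[374. 252.]]
-0.044 -0.04 [[384. 221.]]
-0.065 0 [[374. 276.]]
-0.065 -0.02 [[384. 246.]]
-0.065 -0.04 [[394. 215.]]
```

View pics/g4.png

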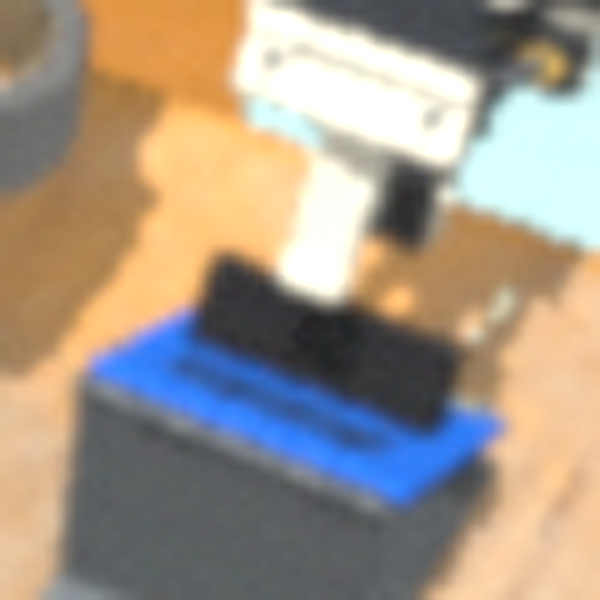

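View pics/g5.png

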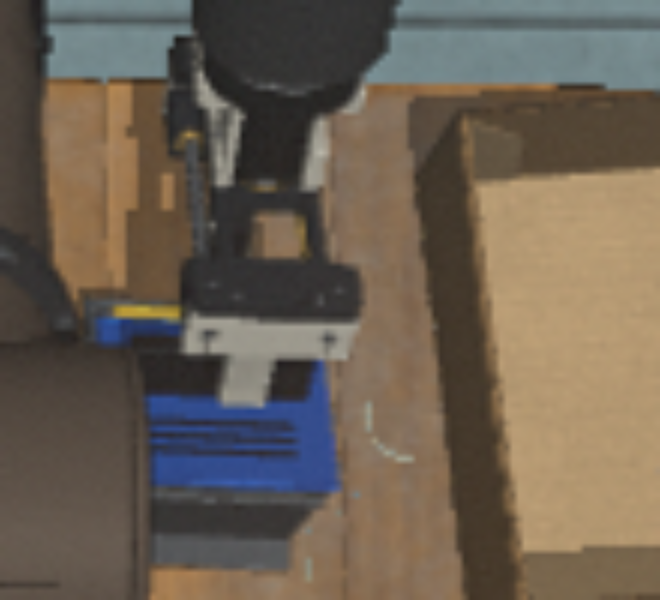

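Run:
```python
from plan import *
s=get_state();R=Ro.from_euler("xyz",s["ee_rot"]).as_matrix();p=np.array(s["eef_pos"])
for a,b in [((331,157.5),(316.2,195)),((330.8,157),(316.8,195.5))]:
    X,e=tri(a,b); print(X,e,"in tool frame mm",R.T@(X-p)*1000)
for d in(.044,.065):print(proj("top",p+R@[0,d,0]),proj("scene",p+R@[0,d,0]))
```

```text
[ 0.54982582 -0.20044201  0.15074968] 0.0008509587458612997 in tool frame mm [  6.02939729  56.25842349 -29.95677973]
[ 0.55301725 -0.20124447  0.14577918] 0.0003923497632583626 in tool frame mm [  6.74672751  51.01317325 -27.21673022]
[[327.20996531 161.44837879]] [[313.12466824 201.70856108]]
[[327.7076583  166.48965056]] [[311.1985447  202.91849125]]
```

```bash
python3 -m inch '[[[0,0.001,0.006,-0.002,0,0,0],[0,0,0,0,0,0,0.4],[0,0,0,0,0,0,0.7],[0,0,0,0,0,0,1],[0,0,0,0,0,0,1],[0,0,0,0,0,0,1],[0,0,0,0,0,0,1],[0,0,0,0,0,0,1]]]' 35
python3 - <<'E'
from plan import *
go(*cov(CO,CY,CT,.017),"grasp")
s=get_state();print(s["force"],s["moment"],s["width"])
E
```

```text
t: 5.85
eef_pos: [0.5812, -0.195, 0.0933]
ee_rot: [2.617, 0.001, -1.599]
force: [-0.2, -0.3, 0.2]
width: 0.0372
grasp target [ 0.5807 -0.1948  0.0932] | shift mm [-0.1866  0.3578  0.3512] norm [-0.0004  0.0007  0.0007] rows>=0.0 | turn deg [0.0312 0.0717 0.0196] norm [0.0002 0.0004 0.0001] rows>=0.0 shift-in-target-axes norm [-0.0004  0.0007  0.0007]
[-0.1818 -0.2986  0.1991] [-0.0482 -1.5717  0.0177] 0.03723875885390664
```

```bash
python3 -m inch '[[[0,0,0,0,0,0,1],[0,0,0,0,0,0,1],[0,0,0,0,0,0,1],[0,0,0,0,0,0,1],[0,0,0,0,0,0,1],[0,0,0,0,0,0,1]]]'
python3 - <<'E'
from plan import *
s=get_state();print(s["force"],s["moment"],s["width"],s["eef_pos"],s["ee_rot"])
E
```

```text
t: 6.45
eef_pos: [0.5812, -0.195, 0.0933]
ee_rot: [2.618, 0.001, -1.599]
force: [0.0, 0.4, 0.6]
width: 0.0006
[0.03055953 0.36168921 0.59776848] [-0.01268887 -1.50654231 -0.00849931] 0.0005905237889541658 [ 0.58121424 -0.19500497  0.09334144] [ 2.61751693e+00  1.25297501e-03 -1.59858372e+00]
```

Run:
```python
import cv2
from station import grab_frame
a=grab_frame("scene");b=grab_frame("top")
A=cv2.resize(a[165:225,285:345],None,fx=8,fy=8,interpolation=cv2.INTER_CUBIC)
B=cv2.resize(b[115:190,290:350],None,fx=6.4,fy=6.4,interpolation=cv2.INTER_CUBIC)
cv2.imwrite("pics/g6.png",cv2.convertScaleAbs(cv2.hconcat([A,B]),alpha=1.5,beta=15))
```

View pics/g6.png

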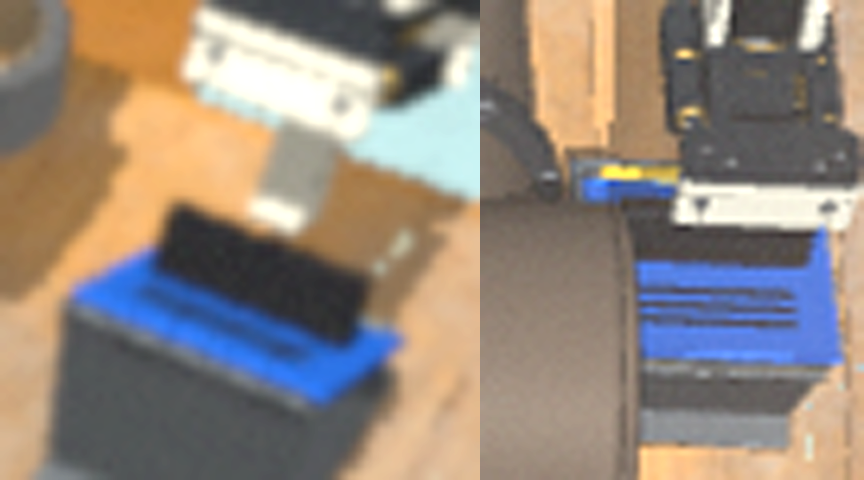

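Run:
```python
from plan import *
s=get_state();R=Ro.from_euler("xyz",s["ee_rot"]).as_matrix();p=np.array(s["eef_pos"])
print(s["q"])
for e in(0,-.02,-.03,-.04,-.06,-.09): print(e,proj("scene",p+R@[0,0,e]),proj("top",p+R@[0,0,e]))
from station import grab_frame
import cv2
a=grab_frame("scene");b=grab_frame("top")
A=cv2.resize(a[100:230,270:400],None,fx=3.07,fy=3.07,interpolation=cv2.INTER_CUBIC)
B=cv2.resize(b[70:200,270:400],None,fx=3.07,fy=3.07,interpolation=cv2.INTER_CUBIC)
for n,im,x0,y0 in(("scene",A,270,100),("top",B,270,70)):
  for e in(0,-.02,-.04,-.06,-.09,-.12):
    u=(proj(n,p+R@[0,0,e])[0]-[x0,y0]+.5)*3.07; cv2.circle(im,(int(u[0]),int(u[1])),2,(0,255,0),-1)
  for d in (-.0965,.0965):
    u=(proj(n,p+R@[0,d,-.066])[0]-[x0,y0]+.5)*3.07; cv2.circle(im,(int(u[0]),int(u[1])),2,(0,0,255),-1)
cv2.imwrite("pics/g7.png",cv2.hconcat([A,B]))
```

```text
[-0.01189094  0.68196166  0.19522451 -0.00902469 -1.60809254 -0.01347974]
0 [[316.47607107 200.49222075]] [[325.95169864 152.42014543]]
-0.02 [[318.2314654  195.27815144]] [[326.81077777 147.82156699]]
-0.03 [[319.11472631 192.65459074]] [[327.24712002 145.48586358]]
-0.04 [[320.00172779 190.01991937]] [[327.68809366 143.1253687 ]]
-0.06 [[321.78704792 184.71696108]] [[328.58423325 138.32840875]]
-0.09 [[324.49368438 176.67740563]] [[329.96508396 130.93683083]]
```

View pics/g7.png

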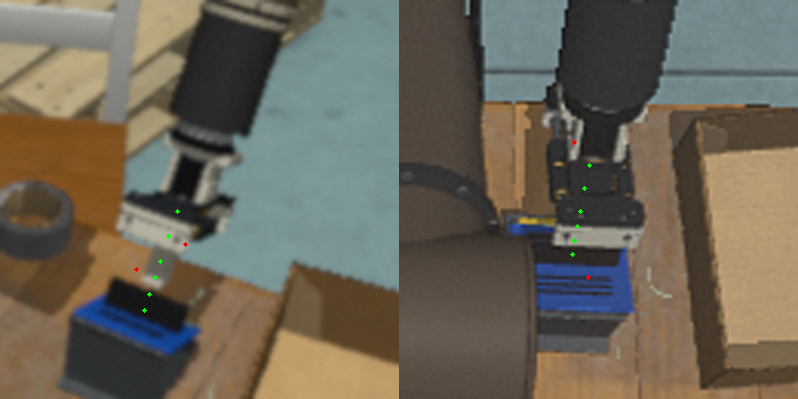

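Run:
```python
from plan import *
import cv2
s=get_state();R=Ro.from_euler("xyz",s["ee_rot"]).as_matrix();p=np.array(s["eef_pos"])
from station import grab_frame
a=grab_frame("scene");b=grab_frame("top")
def z(im,x,y,w,h,f):
    a=cv2.resize(im[y:y+h,x:x+w],None,fx=f,fy=f,interpolation=cv2.INTER_NEAREST)
    a=cv2.convertScaleAbs(a,alpha=1.5,beta=15)
    for i in range(0,w,5): cv2.putText(a,str(x+i),(i*f,8),0,.3,(0,255,0),1); cv2.line(a,(i*f,8),(i*f,12),(0,255,0),1)
    for i in range(0,h,5): cv2.putText(a,str(y+i),(0,i*f+4),0,.3,(0,255,0),1)
    return a
cv2.imwrite("pics/g8.png",cv2.hconcat([z(a,296,155,50,50,8),z(b,310,115,50,50,8)]))
print(a.shape)
for A,B in [((321.1,149.2),(309.7,174.3)),((347.9,149.8),(332.9,178.5))]:
    X,e=tri(A,B); print(X,e,R.T@(X-p)*1000)
```

```text
(384, 512, 3)
[ 0.55691271 -0.1632271   0.22159508] 0.003902681684141769 [-31.25397575  85.96020096 -98.40949   ]
[ 0.55289987 -0.2389638   0.23910696] 0.011373279983885152 [  44.54323902   96.42362009 -112.69643082]
```

View pics/g8.png

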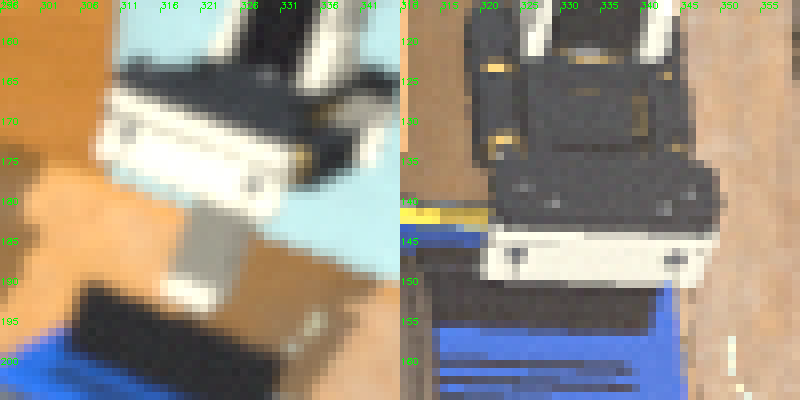

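The fingers shut above the rib: the shut tip shows at scene (319,193), while the reported TCP projects to (316.5,200.5). I'll check whether the first pictures, with the tool vertical, show the same mismatch.

Run:
```python
from plan import *
import cv2
R=Ro.from_euler("xyz",[3.14,0,-2.684]).as_matrix();p=np.array([.298,-.605,.195])
a=cv2.imread("pics/scene0.png");b=cv2.imread("pics/top0.png")
def z(im,n,x,y,w,h,f):
    a=cv2.resize(im[y:y+h,x:x+w],None,fx=f,fy=f,interpolation=cv2.INTER_NEAREST)
    a=cv2.convertScaleAbs(a,alpha=1.7,beta=25)
    for d,e,c in((0,0,(0,255,0)),(.044,0,(255,0,255)),(-.044,0,(255,0,255)),(.0965,-.066,(0,0,255)),(-.0965,-.066,(0,0,255))):
        u=(proj(n,p+R@[0,d,e])[0]-[x,y]+.0)*f; cv2.circle(a,(int(u[0]),int(u[1])),3,c,-1)
    for i in range(0,w,5): cv2.putText(a,str(x+i),(i*f,8),0,.3,(0,255,0),1)
    for i in range(0,h,5): cv2.putText(a,str(y+i),(0,i*f+4),0,.3,(0,255,0),1)
    return a
cv2.imwrite("pics/h0.png",cv2.hconcat([z(a,"scene",398,240,66,66,6),z(b,"top",446,200,66,66,6)]))
```

```text
(no output)
```

View pics/h0.png

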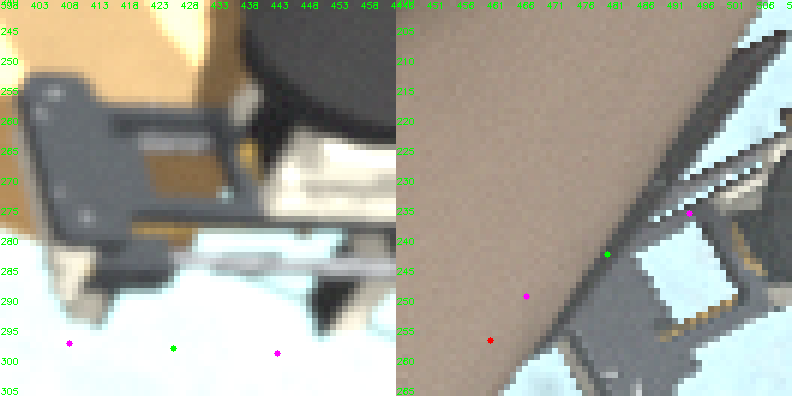

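Run:
```python
import cv2
a=cv2.imread("pics/scene0.png");b=cv2.imread("pics/top0.png")
A=cv2.resize(a[230:340,392:512],None,fx=3.3,fy=3.3,interpolation=cv2.INTER_CUBIC)
B=cv2.resize(b[190:300,392:512],None,fx=3.3,fy=3.3,interpolation=cv2.INTER_CUBIC)
cv2.imwrite("pics/h1.png",cv2.convertScaleAbs(cv2.hconcat([A,B]),alpha=1.5,beta=15))
```

```text
(no output)
```

View pics/h1.png

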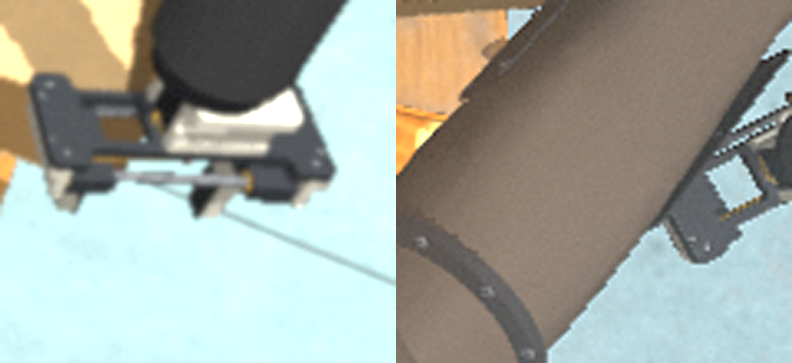

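Run:
```python
from plan import *
R=Ro.from_euler("xyz",[3.14,0,-2.684]).as_matrix();p=np.array([.298,-.605,.195])
for A,B in [((483.5,269),(407,279)),((482.5,268),(408,280)),((496,258),(420,277))]:
    X,e=tri(A,B); print(X,e,R.T@(X-p)*1000)
for z in (-.066,-.12,-.16):
  for x in(-.039,.039):
    print(z,x,proj("top",p+R@[x,.0965,z]),proj("scene",p+R@[x,.0965,z]))
```

```text
[ 0.2227161  -0.53700534  0.33196976] 0.002228966575946157 [  37.49924368   94.47695367 -136.81946338]
[ 0.22574013 -0.53921798  0.32512088] 4.7865233101761224e-05 [  35.76386048   91.14506491 -129.97587769]
[ 0.24753904 -0.56594587  0.33051723] 0.012143108233854012 [  28.01575389   57.54507675 -135.42574974]
-0.066 -0.039 [[454.20009839 243.31923419]] [[392.26015575 268.77555024]]
-0.066 0.039 [[469.54437814 270.44934076]] [[398.65371778 296.1057818 ]]
-0.12 -0.039 [[463.25301073 241.84330564]] [[397.76767405 255.87281028]]
-0.12 0.039 [[479.41364339 270.20328711]] [[404.74943198 283.54768562]]
-0.16 -0.039 [[470.50779987 240.66053153]] [[402.12821482 245.65715223]]
-0.16 0.039 [[487.33020482 270.0059169 ]] [[409.59475695 273.56558096]]
```

Run:
```python
from plan import *
R=Ro.from_euler("xyz",[3.14,0,-2.684]).as_matrix();p=np.array([.298,-.605,.195])
for x in(-.01,0,.01):
  for y in(.044,.065,-.044,-.065):
    for z in (0,-.015,-.03):
      print(x,y,z,proj("scene",p+R@[x,y,z])[0])
```

```text
-0.01 0.044 0 [408.63064353 293.88182737]
-0.01 0.044 -0.015 [410.25025257 290.73109368]
-0.01 0.044 -0.03 [411.90305101 287.51579444]
-0.01 0.065 0 [400.42417086 293.51519007]
-0.01 0.065 -0.015 [401.95976211 290.36235198]
-0.01 0.065 -0.03 [403.52680478 287.14493862]
-0.01 -0.044 0 [443.11032853 295.42226249]
-0.01 -0.044 -0.015 [445.08387116 292.28041186]
-0.01 -0.044 -0.03 [447.09794391 289.07403788]
-0.01 -0.065 0 [451.36013722 295.79083589]
-0.01 -0.065 -0.015 [453.418587  292.6511206]
-0.01 -0.065 -0.03 [455.51933254 289.44689236]
0 0.044 0 [409.50478627 297.31237366]
0 0.044 -0.015 [411.14448363 294.17495981]
0 0.044 -0.03 [412.81801598 290.97280574]
0 0.065 0 [401.24191335 296.94148688]
0 0.065 -0.015 [402.79642819 293.80190391]
0 0.065 -0.03 [404.3830036  290.59756967]
0 -0.044 0 [444.22206225 298.87069105]
0 -0.044 -0.015 [446.22061264 295.74243346]
0 -0.044 -0.03 [448.26049312 292.5494834 ]
0 -0.065 0 [452.52886779 299.24354978]
0 -0.065 -0.015 [454.61350858 296.11749319]
0 -0.065 -0.03 [456.74128233 292.92675587]
0.01 0.044 0 [410.39093739 300.79004648]
0.01 0.044 -0.015 [412.05112535 297.66662195]
0.01 0.044 -0.03 [413.74581131 294.47829396]
0.01 0.065 0 [402.07088367 300.41482769]
0.01 0.065 -0.015 [403.64469999 297.2891672 ]
0.01 0.065 -0.03 [405.25120242 294.09859084]
0.01 -0.044 0 [445.34910117 302.36659401]
0.01 -0.044 -0.015 [447.37316487 299.25260778]
0.01 -0.044 -0.03 [449.43938041 296.07377169]
0.01 -0.065 0 [453.71369653 302.74382155]
0.01 -0.065 -0.015 [455.82505879 299.6321041 ]
0.01 -0.065 -0.03 [457.98041403 296.45554996]
```

The mismatch is consistent. In both the vertical start pose and the tilted pose, the visible fingertips lie about 29 mm short of the reported TCP along tool z, with no sideways offset. That explains the grasp closing on air about 6 mm above the rib. I'll treat tool z = -29 mm as the real tip, open, go 28 mm deeper while watching the force, and check.

```bash
python3 -m inch '[[[0,0,0,0,0,0,0],[0,0,0,0,0,0,0],[0,0,0,0,0,0,0],[0,0,0,0,0,0,0],[0,0,0,0,0,0,0],[0,0,0,0,0,0,0],[0,0,0,0,0,0,0],[0,0,0,0,0,0,0],[0,0,0,0,0,0,0],[0,0,0,0,0,0,0]]]'
python3 -m inch '[[[0,0,0.012,0,0,0,0],[0,0,0.012,0,0,0,0],[0,0,0.012,0,0,0,0],[0,0,0.012,0,0,0,0],[0,0,0,0,0,0,0]]]'
python3 - <<'E'
from plan import *
go(*cov(CO,CY,CT,-.012),"grasp")
import cv2
from station import grab_frame
a=grab_frame("scene");b=grab_frame("top")
A=cv2.resize(a[165:225,285:345],None,fx=8,fy=8,interpolation=cv2.INTER_CUBIC)
B=cv2.resize(b[115:190,290:350],None,fx=6.4,fy=6.4,interpolation=cv2.INTER_CUBIC)
cv2.imwrite("pics/k1.png",cv2.convertScaleAbs(cv2.hconcat([A,B]),alpha=1.5,beta=15))
E
```

```text
t: 7.75
eef_pos: [0.5812, -0.195, 0.0933]
ee_rot: [2.617, 0.001, -1.599]
force: [0.6, 0.0, 0.4]
width: 0.0751
t: 8.25
eef_pos: [0.5682, -0.1945, 0.0717]
ee_rot: [2.616, 0.002, -1.599]
force: [0.4, -0.3, -0.2]
width: 0.0874
grasp target [ 0.5662 -0.1944  0.0681] | shift mm [-0.0362 -0.0433  4.0842] norm [-0.0001 -0.0001  0.0082] rows>=0.1 | turn deg [0.1283 0.089  0.0187] norm [0.0007 0.0005 0.0001] rows>=0.0 shift-in-target-axes norm [-0.0001 -0.0001  0.0082]
```

View pics/k1.png

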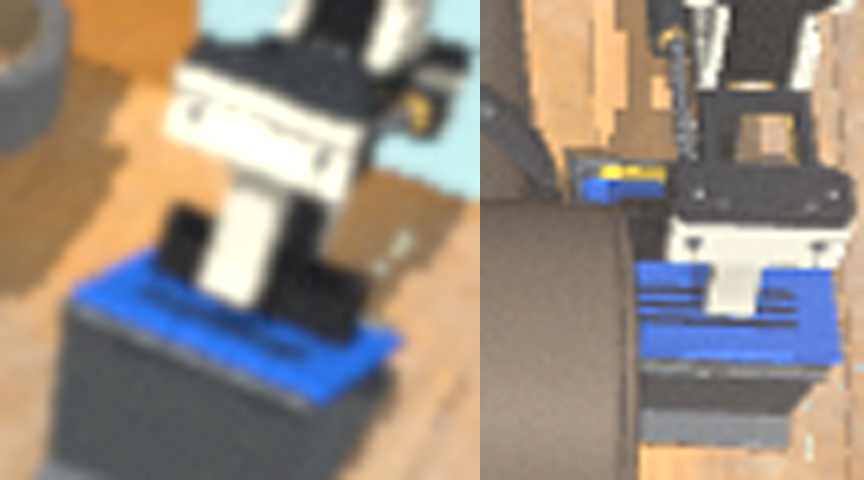

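The near finger now stands in front of the rib, with its tip at about scene (315,203). I'll go 3 mm deeper and grip.

```bash
python3 -m inch '[[[0,0,0.006,0,0,0,0],[0,0,0,0,0,0,0.5],[0,0,0,0,0,0,1],[0,0,0,0,0,0,1],[0,0,0,0,0,0,1],[0,0,0,0,0,0,1],[0,0,0,0,0,0,1],[0,0,0,0,0,0,1],[0,0,0,0,0,0,1],[0,0,0,0,0,0,1],[0,0,0,0,0,0,1],[0,0,0,0,0,0,1]]]' 40
python3 - <<'E'
from plan import *
s=get_state();print(s["force"],s["moment"],s["width"],s["eef_pos"],s["ee_rot"])
E
```

```text
t: 9.55
eef_pos: [0.5679, -0.1946, 0.0699]
ee_rot: [2.618, 0.001, -1.598]
force: [0.4, -0.2, -1.3]
width: 0.0138
[ 0.38355259 -0.17882166 -1.32712945] [-0.08000666 -1.97813606  0.01032655] 0.013796118932048936 [ 0.5679401  -0.19456832  0.06986276] [ 2.61799337e+00  1.30135321e-03 -1.59849293e+00]
```

```bash
python3 -m inch '[[[0,0,-0.01,0,0,0,1],[0,0,-0.02,0,0,0,1],[0,0,-0.03,0,0,0,1],[0,0,-0.04,0,0,0,1],[0,0.035,-0.06,0,0,0,1],[0,0.035,-0.06,0,0,0,1],[0,0.035,-0.06,0,0,0,1],[0,0,0,0,0,0,1]]]'
cat >> plan.py <<'E'
ZC=-.0096
def seat(xt,zt,tilt,y=0,zc=None,dyaw=0):
    """tool pose with cover tongue lower edge at seat-frame (xt,y,zt) mm, tilt deg"""
    zc=ZC if zc is None else zc
    R=Rc(PY+dyaw,np.radians(tilt)); o=pr(xt,y,80+zt)-R@[-.065,0,0]
    return o+R@[0,0,zc],tool(R)
E
sed -i 's/^PO=.*/PO=np.array([.5455,.1715,0.]);PY=np.radians(169.7)/' plan.py
python3 - <<'E'
from plan import *
s=get_state();print(s["force"],s["moment"],s["width"])
go(*seat(-46,60,30),"above"); go(*seat(-46,60,14),"above")
E
```

```text
t: 10.35
eef_pos: [0.5947, -0.1964, 0.2236]
ee_rot: [2.627, -0.001, -1.598]
force: [0.1, -0.3, -2.4]
width: 0.0135
[ 0.07665566 -0.31428104 -2.41194935] [-0.098335   -2.21188154  0.08910993] 0.013541022145732952
above target [0.5307 0.1742 0.1642] | shift mm [-368.7977   35.4008   87.917 ] norm [-0.7376  0.0708  0.1758] rows>=7.6 | turn deg [-0.5147 -4.3749  7.5645] norm [-0.0029 -0.0243  0.042 ] rows>=1.0 shift-in-target-axes norm [-0.7064  0.1645  0.2321]
above target [0.5264 0.175  0.1464] | shift mm [-369.4651   30.3505  105.4819] norm [-0.7389  0.0607  0.211 ] rows>=7.7 | turn deg [15.4542 -3.2895  8.1243] norm [ 0.0859 -0.0183  0.0451] rows>=2.1 shift-in-target-axes norm [-0.7064  0.2218  0.2144]
```

```bash
python3 -m inch '[[[-0.03,0,0,0,0,0,1],[-0.06,0.005,0,0,0,0,1],[-0.06,0.005,0,0,0,0,1],[-0.06,0.005,0,0,0,0,1],[-0.06,0.005,0,0,0,0,1],[-0.06,0.005,0,0,0,0,1],[-0.06,0.005,0,0,0,0,1],[-0.06,0.005,0,0,0,0,1],[-0.06,0.005,0,0,0,0,1],[-0.06,0.005,0,0,0,0,1],[-0.06,0.005,0,0,0,0,1],[-0.06,0.005,0,0,0,0,1],[-0.05,0.005,0,0,0,0,1],[0,0,0,0.017,-0.0037,0.009,1],[0,0,0,0.017,-0.0037,0.009,1],[0,0,0,0.017,-0.0037,0.009,1],[0,0,0,0.017,-0.0037,0.009,1],[0,0,0,0.017,-0.0037,0.009,1],[0,0,0,0,0,0,1]]]'
python3 - <<'E'
from plan import *
s=get_state();print(s["force"],s["moment"],s["width"])
go(*seat(-46,60,14),"above")
import cv2
from station import grab_frame
a=grab_frame("scene");b=grab_frame("top")
cv2.imwrite("pics/scene5.png",a);cv2.imwrite("pics/top5.png",b)
A=cv2.resize(a[90:220,160:290],None,fx=3.07,fy=3.07,interpolation=cv2.INTER_CUBIC)
B=cv2.resize(b[95:225,140:270],None,fx=3.07,fy=3.07,interpolation=cv2.INTER_CUBIC)
cv2.imwrite("pics/k5.png",cv2.convertScaleAbs(cv2.hconcat([A,B]),alpha=1.4,beta=10))
E
```

```text
t: 12.25
eef_pos: [0.5752, 0.1756, 0.2339]
ee_rot: [2.886, 0.002, -1.75]
force: [0.1, 0.0, -1.8]
width: 0.0138
[ 0.05139817  0.0152937  -1.784456  ] [-0.19101395 -1.00786561  0.00210125] 0.013764309543441799
above target [0.5264 0.175  0.1464] | shift mm [ 9.5014 24.231  96.7475] norm [0.019  0.0485 0.1935] rows>=2.0 | turn deg [0.6296 0.1047 0.0356] norm [0.0035 0.0006 0.0002] rows>=0.1 shift-in-target-axes norm [0.0187 0.0506 0.193 ]
```

View pics/k5.png

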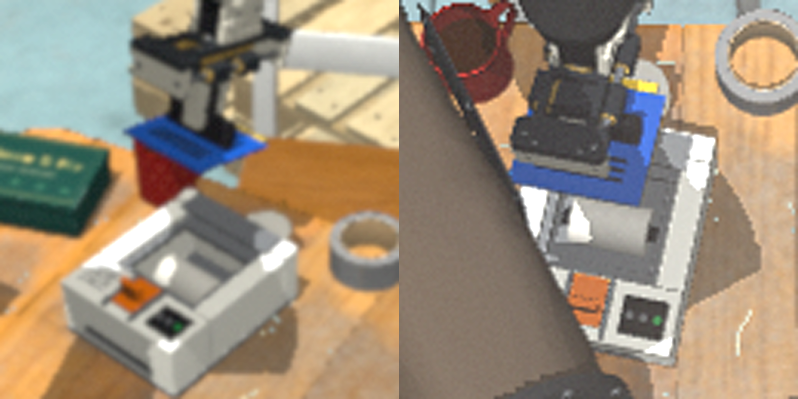

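The cover is held over the printer. In the top view its tail corners are at (177,156) and (218.5,162); in the scene view they are at (202,132) and (225,147). I'll fit its pose to check the grip.

Run:
```python
import cv2
a=cv2.imread("pics/scene5.png");b=cv2.imread("pics/top5.png")
def z(im,x,y,w,h,f):
    a=cv2.resize(im[y:y+h,x:x+w],None,fx=f,fy=f,interpolation=cv2.INTER_NEAREST)
    a=cv2.convertScaleAbs(a,alpha=1.5,beta=15)
    for i in range(0,w,5): cv2.putText(a,str(x+i),(i*f,8),0,.3,(0,255,0),1); cv2.line(a,(i*f,8),(i*f,12),(0,255,0),1)
    for i in range(0,h,5): cv2.putText(a,str(y+i),(0,i*f+4),0,.3,(0,255,0),1)
    return a
cv2.imwrite("pics/k6.png",cv2.hconcat([z(a,196,115,56,56,7),z(b,174,115,56,56,7)]))
```

```text
(no output)
```

View pics/k6.png

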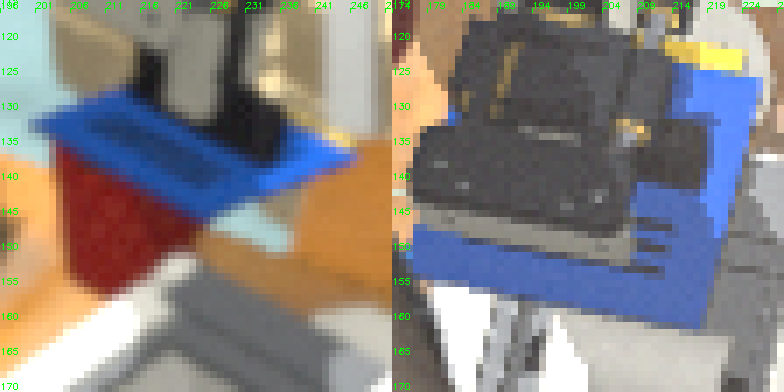

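Run:
```python
from plan import *
T,S="top","scene"
obs=[(S,(65,-60,3),(200.3,132.5)),(S,(65,60,0),(225.3,147)),(S,(-53,60,6),(247.2,137)),
(T,(65,-60,0),(177,155.3)),(T,(65,60,0),(218.7,161.9)),(T,(-53,60,6),(226.9,126.1)),(T,(-65,50,4),(224.7,121.7))]
s=get_state();tp=np.array(s["eef_pos"]);tR=Ro.from_euler("xyz",s["ee_rot"]).as_matrix()
for off in(0,.5):
  for ft in(None,np.radians(14.6)):
    p,r=fit(obs,[.57,.17,.24,2.96,.25],off,ft); print(off,p,np.degrees(p[3:]));print(r.T)
    R=Rc(p[3],p[4]); print(" tcp in cover mm",R.T@(tp-p[:3])*1000)
R0=np.c_[tR[:,1],tR[:,0],-tR[:,2]]; print("tool tilt",np.degrees(np.arcsin(R0[2,0])),"yaw",np.degrees(np.arctan2(R0[1,0],R0[0,0])))
```

```text
0 [0.57757944 0.17308346 0.24196004 2.97930647 0.27586748] [170.7016867  15.8060425]
[[-0.29063297  0.52947027  0.08106013 -0.96179782  0.3118835   0.31143121
  -0.12437252]
 [ 0.23498216 -0.13575894  0.04173628 -0.21913524  0.35112382 -0.44431964
   0.34178969]]
 tcp in cover mm [-0.34707572 -2.05844131 -9.35742344]
0 [0.57769294 0.17301761 0.24239643 2.97403042 0.25633349] [170.39939095  14.68682697]
[[-0.32012508  0.37250705  0.14367347 -1.00683544  0.19611325  0.39039491
  -0.02382988]
 [ 0.37837851  0.09183794 -0.2501828  -0.19960253  0.58757007 -0.57837953
   0.13309655]]
 tcp in cover mm [-0.14551476 -2.09273132 -9.81845452]
0.5 [0.57845753 0.17471969 0.24313846 2.97873626 0.2740853 ] [170.66901608  15.7039312 ]
[[-0.07124542  0.71921087  0.3059006  -1.12299505  0.1733327   0.22328877
  -0.20861466]
 [ 0.21446245 -0.16984086 -0.00509198 -0.13588079  0.46188942 -0.37852689
   0.40033497]]
 tcp in cover mm [ -0.06948881  -0.30022646 -10.65550026]
0.5 [0.5785368  0.17465473 0.24356912 2.97370558 0.25615732] [170.38077926  14.67673306]
[[-0.10183332  0.56745815  0.36074915 -1.16786967  0.06282957  0.2986102
  -0.11278113]
 [ 0.34048628  0.0365883  -0.27350305 -0.11676918  0.68825957 -0.49243294
   0.21722701]]
 tcp in cover mm [  0.09996673  -0.33685678 -11.09456406]
tool tilt 14.812976640206006 yaw 169.77136119763648
```

```bash
sed -i 's/^ZC=.*/ZC=-.0100/' plan.py
python3 - <<'E'
from plan import *
go(*seat(-46,12,14),"z12")
E
```

```text
z12 target [0.5263 0.175  0.098 ] | shift mm [  9.3832  12.4422 142.7572] norm [0.0188 0.0249 0.2855] rows>=2.9 | turn deg [0.813  0.0346 0.0687] norm [0.0045 0.0002 0.0004] rows>=0.1 shift-in-target-axes norm [0.0186 0.0289 0.2851]
```

```bash
python3 -m inch '[[[0.009,0.015,0,0.0045,0,0,1],[0.0096,0.0139,0.01,0,0,0,1],[0,0,0.045,0,0,0,1],[0,0,0.055,0,0,0,1],[0,0,0.055,0,0,0,1],[0,0,0.055,0,0,0,1],[0,0,0.045,0,0,0,1],[0,0,0.02,0,0,0,1],[0,0,0,0,0,0,1],[0,0,0,0,0,0,1]]]'
python3 - <<'E'
from plan import *
s=get_state();print(s["force"],s["moment"],s["width"])
go(*seat(-46,12,14),"z12");go(*seat(-46,0,14),"z0")
import cv2
from station import grab_frame
a=grab_frame("scene");b=grab_frame("top")
cv2.imwrite("pics/scene6.png",a);cv2.imwrite("pics/top6.png",b)
A=cv2.resize(a[120:220,170:270],None,fx=4,fy=4,interpolation=cv2.INTER_CUBIC)
B=cv2.resize(b[115:215,160:260],None,fx=4,fy=4,interpolation=cv2.INTER_CUBIC)
cv2.imwrite("pics/k7.png",cv2.convertScaleAbs(cv2.hconcat([A,B]),alpha=1.4,beta=10))
E
```

```text
t: 13.35
eef_pos: [0.5283, 0.1748, 0.0987]
ee_rot: [2.899, 0.001, -1.751]
force: [-0.6, 0.2, -2.8]
width: 0.0138
[-0.61713897  0.17232102 -2.82385253] [-0.15803371 -0.9429006  -0.00497421] 0.013804346594781086
z12 target [0.5263 0.175  0.098 ] | shift mm [0.1834 1.7279 1.1661] norm [0.0004 0.0035 0.0023] rows>=0.0 | turn deg [-0.1288  0.0691  0.0098] norm [-0.0007  0.0004  0.0001] rows>=0.0 shift-in-target-axes norm [0.0004 0.0035 0.0023]
z0 target [0.5263 0.175  0.086 ] | shift mm [ 0.198  -1.149  12.8162] norm [ 0.0004 -0.0023  0.0256] rows>=0.3 | turn deg [-0.1288  0.0691  0.0098] norm [-0.0007  0.0004  0.0001] rows>=0.0 shift-in-target-axes norm [ 0.0004 -0.0024  0.0256]
```

View pics/k7.png

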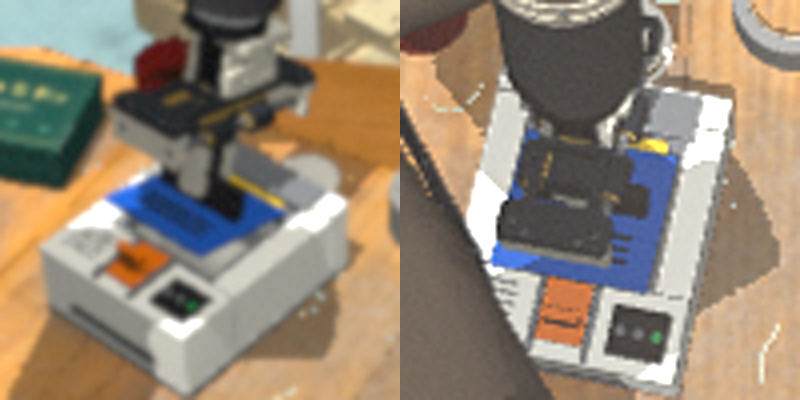

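Left (scene): the cover is tilted over the recess, with the tongue at (236,167) just short of the lip. Right (top): the cover lies between the side walls. I'll lower it until it touches.

```bash
python3 -m inch '[[[0,-0.0015,0.0058,0,0,0,1],[0,-0.0015,0.0058,0,0,0,1],[0,-0.0015,0.0058,0,0,0,1],[0,0,0,0,0,0,1],[0,0,0,0,0,0,1]]]'
python3 -m inch '[[[0,-0.0005,0.0019,0,0,0,1],[0,-0.0005,0.0019,0,0,0,1],[0,0,0,0,0,0,1]]]'
python3 - <<'E'
from plan import *
s=get_state();print(s["force"],s["moment"])
go(*seat(-46,0,14),"z0")
E
```

```text
t: 13.95
eef_pos: [0.5276, 0.1747, 0.0891]
ee_rot: [2.899, 0.001, -1.751]
force: [-0.3, -0.5, -2.4]
width: 0.0135
t: 14.25
eef_pos: [0.5275, 0.1747, 0.087]
ee_rot: [2.899, 0.001, -1.751]
force: [0.2, 0.1, -2.8]
width: 0.014
[ 0.16879793  0.11909302 -2.81187542] [-0.1334759  -0.99870658  0.02025823]
z0 target [0.5263 0.175  0.086 ] | shift mm [-0.0614  0.9549  1.2945] norm [-0.0001  0.0019  0.0026] rows>=0.0 | turn deg [-0.0857  0.0644 -0.0073] norm [-0.0005  0.0004 -0.    ] rows>=0.0 shift-in-target-axes norm [-0.0001  0.0019  0.0026]
```

```bash
python3 -m inch '[[[0,-0.0005,0.0019,0,0,0,1],[0,0,0,0,0,0,1]]]'
python3 -m inch '[[[0,-0.0005,0.0019,0,0,0,1],[0,0,0,0,0,0,1]]]'
python3 - <<'E'
from plan import *
s=get_state();print(s["force"],s["moment"])
go(*seat(-46,0,14),"z0")
E
```

```text
t: 14.45
eef_pos: [0.5277, 0.1748, 0.0863]
ee_rot: [2.899, 0.001, -1.751]
force: [-0.3, 0.4, -1.7]
width: 0.0136
t: 14.65
eef_pos: [0.5277, 0.1748, 0.0859]
ee_rot: [2.899, 0.001, -1.751]
force: [-2.5, 0.6, 3.8]
width: 0.0138
[-2.4860635   0.63824355  3.75352496] [-0.02234899  0.22960977  0.00848838]
z0 target [0.5263 0.175  0.086 ] | shift mm [0.1073 1.4151 0.1936] norm [0.0002 0.0028 0.0004] rows>=0.0 | turn deg [-0.1188  0.0796  0.0182] norm [-0.0007  0.0004  0.0001] rows>=0.0 shift-in-target-axes norm [0.0002 0.0028 0.0004]
```

The tongue touched the seat ledge at the height I had predicted. I'll back off 0.7 mm and slide it under the lip.

```bash
python3 -m inch '[[[0,0.0003,-0.0013,0,0,0,1],[0,-0.0039,-0.001,0,0,0,1],[0,-0.0039,-0.001,0,0,0,1],[0,-0.0039,-0.001,0,0,0,1],[0,-0.0039,-0.001,0,0,0,1],[0,-0.0039,-0.001,0,0,0,1],[0,-0.0039,-0.001,0,0,0,1],[0,0,0,0,0,0,1]]]'
python3 - <<'E'
from plan import *
s=get_state();print(s["force"],s["moment"])
go(*seat(-65.5,0.5,14),"hook")
E
```

```text
t: 15.45
eef_pos: [0.54, 0.1724, 0.0859]
ee_rot: [2.899, 0.001, -1.751]
force: [-1.4, -0.4, 0.7]
width: 0.0137
[-1.44546026 -0.36060001  0.71126044] [-0.19459214 -0.40373201 -0.0559634 ]
hook target [0.5455 0.1715 0.0865] | shift mm [-0.0526 -5.2789 -1.8979] norm [-0.0001 -0.0106 -0.0038] rows>=0.1 | turn deg [-0.1221  0.072  -0.0134] norm [-0.0007  0.0004 -0.0001] rows>=0.0 shift-in-target-axes norm [-0.0001 -0.0105 -0.0038]
```

```bash
python3 -m inch '[[[0,-0.0019,-0.001,0,0,0,1],[0,-0.0019,-0.0006,0,0,0,1],[0,-0.0019,-0.0005,0,0,0,1],[0,-0.0019,-0.0005,0,0,0,1],[0,0,0,0,0,0,1]]]'
python3 -m inch '[[[0,-0.0019,-0.0005,0,0,0,1],[0,-0.0019,-0.0005,0,0,0,1],[0,0,0,0,0,0,1]]]'
python3 - <<'E'
from plan import *
s=get_state();print(s["force"],s["moment"])
go(*seat(-65.5,0.5,14),"hook")
E
```

```text
t: 15.95
eef_pos: [0.5437, 0.1718, 0.0862]
ee_rot: [2.899, 0.001, -1.751]
force: [-0.1, 0.2, -1.5]
width: 0.014
t: 16.25
eef_pos: [0.5456, 0.1714, 0.0863]
ee_rot: [2.899, 0.001, -1.751]
force: [0.1, -0.4, -2.3]
width: 0.014
[ 0.05716021 -0.44660871 -2.28694151] [-0.20530841 -0.93866299 -0.01026549]
hook target [0.5455 0.1715 0.0865] | shift mm [-0.0389  0.1638 -0.2325] norm [-0.0001  0.0003 -0.0005] rows>=0.0 | turn deg [-0.106   0.0705 -0.0092] norm [-0.0006  0.0004 -0.0001] rows>=0.0 shift-in-target-axes norm [-0.0001  0.0003 -0.0005]
```

```bash
python3 -m inch '[[[0,-0.0019,-0.0005,0,0,0,1],[0,-0.0019,-0.0005,0,0,0,1],[0,0,0,0,0,0,1]]]'
python3 -m inch '[[[0,-0.0019,-0.0005,0,0,0,1],[0,0,0,0,0,0,1]]]'
```

```text
t: 16.55
eef_pos: [0.5468, 0.1713, 0.0864]
ee_rot: [2.898, 0.001, -1.751]
force: [-3.2, 1.1, -0.2]
width: 0.0135
t: 16.75
eef_pos: [0.5469, 0.1713, 0.0864]
ee_rot: [2.897, 0.001, -1.751]
force: [-6.5, 2.8, 2.6]
width: 0.0137
```

Run:
```python
from plan import *
s=get_state();print(s["force"],s["moment"])
go(*seat(-65.5,0.5,14),"hook")
import cv2
from station import grab_frame
a=grab_frame("scene");b=grab_frame("top")
A=cv2.resize(a[120:220,170:270],None,fx=4,fy=4,interpolation=cv2.INTER_CUBIC)
B=cv2.resize(b[115:215,160:260],None,fx=4,fy=4,interpolation=cv2.INTER_CUBIC)
cv2.imwrite("pics/k8.png",cv2.convertScaleAbs(cv2.hconcat([A,B]),alpha=1.4,beta=10))
```

```text
[-6.49092293  2.75502545  2.58297527] [ 0.90340413  1.67706465 -0.21219241]
hook target [0.5455 0.1715 0.0865] | shift mm [0.0424 1.4262 0.2539] norm [0.0001 0.0029 0.0005] rows>=0.0 | turn deg [ 0.0419  0.0632 -0.01  ] norm [ 0.0002  0.0004 -0.0001] rows>=0.0 shift-in-target-axes norm [0.0001 0.0029 0.0005]
```

View pics/k8.png

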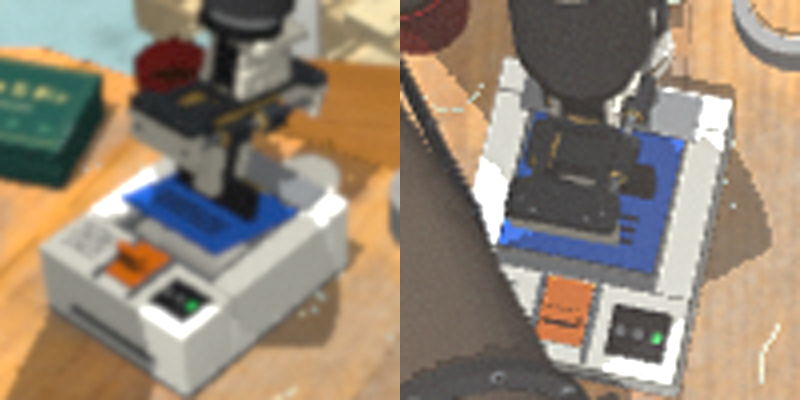

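The tongue is under the lip. The wall contact read about 1 mm short of the nominal -68, which is close enough. I'll back off 4 mm of command, then work out the rotation about the tongue edge.

```bash
python3 -m inch '[[[0,0.0039,0.0009,0,0,0,1],[0,0.0039,0.0009,0,0,0,1],[0,0,0,0,0,0,1]]]'
python3 - <<'E'
from plan import *
s=get_state();print(s["force"],s["moment"])
go(*seat(-64.4,0.5,14),"hook")
P=[seat(-64.4,.5-.5*(14-t)/14,t) for t in (14,12,10,8,6,4,2,0)]
for (p,R),(q,Q) in zip(P[:-1],P[1:]): print("shift norm",R.T@(q-p)/.5,"turn",Ro.from_matrix(R.T@Q).as_rotvec()/np.pi)
print(P[-1][0])
E
```

```text
t: 17.15
eef_pos: [0.5446, 0.1716, 0.0865]
ee_rot: [2.9, 0.001, -1.751]
force: [0.1, -0.2, -3.0]
width: 0.0138
[ 0.07984843 -0.16218384 -2.9650619 ] [-0.15992165 -0.98510599  0.01113094]
hook target [0.5444 0.1717 0.0865] | shift mm [-0.0643  0.1593 -0.0084] norm [-0.0001  0.0003 -0.    ] rows>=0.0 | turn deg [-0.1371  0.0759 -0.0017] norm [-0.0008  0.0004 -0.    ] rows>=0.0 shift-in-target-axes norm [-0.0001  0.0003 -0.    ]
shift norm [-0.     -0.0008  0.0047] turn [0.0111 0.     0.    ]
shift norm [ 0.     -0.0008  0.0047] turn [ 0.0111  0.     -0.    ]
shift norm [-0.     -0.0008  0.0047] turn [ 0.0111 -0.      0.    ]
shift norm [-0.     -0.0008  0.0047] turn [0.0111 0.     0.    ]
shift norm [-0.     -0.0008  0.0047] turn [ 0.0111 -0.      0.    ]
shift norm [ 0.     -0.0008  0.0047] turn [ 0.0111  0.     -0.    ]
shift norm [-0.     -0.0008  0.0047] turn [ 0.0111 -0.      0.    ]
[0.5449 0.1716 0.07  ]
```

```bash
python3 -m inch '[[[0,-0.0008,0.0047,0.0111,0,0,1],[0,-0.0008,0.0047,0.0111,0,0,1],[0,-0.0008,0.0047,0.0111,0,0,1],[0,0,0,0,0,0,1],[0,0,0,0,0,0,1]]]'
python3 -m inch '[[[0,-0.0008,0.0047,0.0111,0,0,1],[0,-0.0008,0.0047,0.0111,0,0,1],[0,0,0,0,0,0,1],[0,0,0,0,0,0,1]]]'
python3 - <<'E'
from plan import *
s=get_state();print(s["force"],s["moment"])
go(*seat(-64.4,0.,4),"4");go(*seat(-64.4,0.,0),"0")
E
```

```text
t: 17.65
eef_pos: [0.5441, 0.1718, 0.0796]
ee_rot: [3.003, 0.001, -1.75]
force: [0.6, -0.1, -3.0]
width: 0.0137
t: 18.05
eef_pos: [0.5445, 0.1717, 0.0748]
ee_rot: [3.072, 0.001, -1.751]
force: [-0.0, -0.5, -0.6]
width: 0.0134
[-0.02060885 -0.45046082 -0.64031303] [-0.0760353   0.01312037 -0.02048903]
4 target [0.5444 0.1717 0.0746] | shift mm [0.047  0.048  0.2822] norm [0.0001 0.0001 0.0006] rows>=0.0 | turn deg [-0.0238  0.0616 -0.0069] norm [-0.0001  0.0003 -0.    ] rows>=0.0 shift-in-target-axes norm [0.0001 0.0001 0.0006]
0 target [0.5449 0.1716 0.07  ] | shift mm [ 0.0517 -0.806   4.7924] norm [ 0.0001 -0.0016  0.0096] rows>=0.1 | turn deg [ 3.9762  0.0613 -0.009 ] norm [ 0.0221  0.0003 -0.0001] rows>=0.5 shift-in-target-axes norm [ 0.0001 -0.0009  0.0097]
```

```bash
python3 -m inch '[[[0,-0.0006,0.0047,0.0111,0,0,1],[0,0,0,0,0,0,1],[0,0,0,0,0,0,1]]]'
python3 -m inch '[[[0,-0.0004,0.0024,0.0055,0,0,1],[0,0,0,0,0,0,1]]]'
python3 - <<'E'
from plan import *
s=get_state();print(s["force"],s["moment"])
go(*seat(-64.4,0.,0),"0")
import cv2
from station import grab_frame
a=grab_frame("scene");b=grab_frame("top")
A=cv2.resize(a[120:220,170:270],None,fx=4,fy=4,interpolation=cv2.INTER_CUBIC)
B=cv2.resize(b[115:215,160:260],None,fx=4,fy=4,interpolation=cv2.INTER_CUBIC)
cv2.imwrite("pics/k9.png",cv2.convertScaleAbs(cv2.hconcat([A,B]),alpha=1.4,beta=10))
E
```

```text
t: 18.35
eef_pos: [0.5448, 0.1717, 0.0725]
ee_rot: [3.107, 0.001, -1.751]
force: [-0.1, 0.4, -0.9]
width: 0.0138
t: 18.55
eef_pos: [0.545, 0.1717, 0.0712]
ee_rot: [3.126, 0.001, -1.751]
force: [1.2, 0.1, -0.7]
width: 0.0139
[ 1.19714409  0.09395199 -0.67071434] [-0.29123969 -0.60079894  0.02279695]
0 target [0.5449 0.1716 0.07  ] | shift mm [0.1014 0.0568 1.1672] norm [0.0002 0.0001 0.0023] rows>=0.0 | turn deg [ 0.8653  0.0817 -0.0148] norm [ 0.0048  0.0005 -0.0001] rows>=0.1 shift-in-target-axes norm [0.0002 0.0001 0.0023]
```

View pics/k9.png

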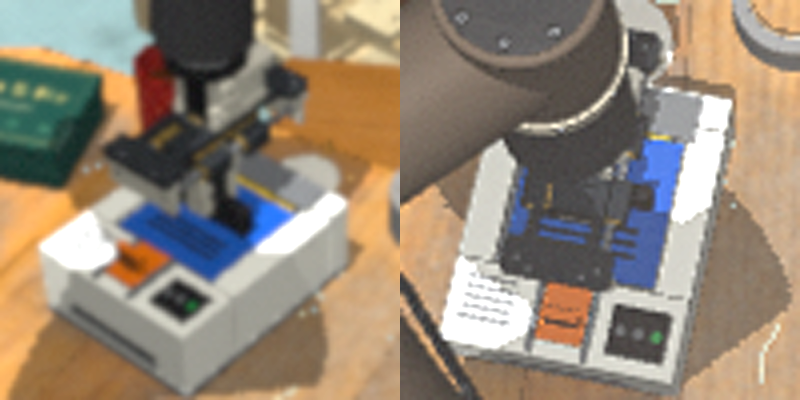

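The cover sits in the recess, nearly flat, with only a thin yellow line at the lip edge, as expected. I'll finish lowering it.

```bash
python3 -m inch '[[[0,0,0.0023,0.0048,0,0,1],[0,0,0,0,0,0,1],[0,0,0,0,0,0,1]]]'
python3 -m inch '[[[0,0,0.0015,0,0,0,1],[0,0,0,0,0,0,1],[0,0,0,0,0,0,1]]]'
python3 - <<'E'
from plan import *
s=get_state();print(s["force"],s["moment"])
go(*seat(-64.4,0.,0),"0")
E
```

```text
t: 18.95
eef_pos: [0.5451, 0.1718, 0.0704]
ee_rot: [-3.141, 0.002, -1.75]
force: [1.0, -0.5, 3.8]
width: 0.0138
t: 19.25
eef_pos: [0.5451, 0.1718, 0.0704]
ee_rot: [-3.141, 0.002, -1.751]
force: [-2.1, -1.0, 12.0]
width: 0.0133
[-2.11816488 -1.01072054 12.04505224] [-0.38194588  0.9168384   0.01317019]
0 target [0.5449 0.1716 0.07  ] | shift mm [0.2599 0.1782 0.4125] norm [0.0005 0.0004 0.0008] rows>=0.0 | turn deg [-0.0101  0.1025  0.0031] norm [-0.0001  0.0006  0.    ] rows>=0.0 shift-in-target-axes norm [0.0005 0.0004 0.0008]
```

Seated, with about 14 N of push. I'll relax, open part way so the fingers stay clear of the lip and tab, and rise.

```bash
python3 -m inch '[[[0,0,-0.002,0,0,0,1],[0,0,0,0,0,0,0.6],[0,0,0,0,0,0,0.6],[0,0,0,0,0,0,0.6],[0,0,0,0,0,0,0.6],[0,0,0,0,0,0,0.6],[0,0,-0.01,0,0,0,0.6],[0,0,-0.03,0,0,0,0.6],[0,0,-0.05,0,0,0,0.6],[0,0,-0.05,0,0,0,0.6],[0,0,-0.05,0,0,0,0.6],[0,0,0,0,0,0,0.6]]]'
python3 - <<'E'
from plan import *
s=get_state();print(s["force"],s["moment"])
R=tool(Rc(PY,0)); go(pr(103,0,140),R,"above tab");go(pr(103,0,69),R,"at tab")
import cv2
from station import grab_frame
a=grab_frame("scene");b=grab_frame("top")
cv2.imwrite("pics/scene10.png",a);cv2.imwrite("pics/top10.png",b)
A=cv2.resize(a[120:220,170:270],None,fx=4,fy=4,interpolation=cv2.INTER_CUBIC)
B=cv2.resize(b[115:215,160:260],None,fx=4,fy=4,interpolation=cv2.INTER_CUBIC)
cv2.imwrite("pics/k10.png",cv2.convertScaleAbs(cv2.hconcat([A,B]),alpha=1.4,beta=10))
E
```

```text
t: 20.45
eef_pos: [0.5468, 0.1725, 0.1694]
ee_rot: [-3.137, 0.005, -1.75]
force: [0.0, -0.2, -0.5]
width: 0.0353
[ 0.02153261 -0.19124815 -0.4968651 ] [ 0.10227606  0.03075552 -0.0629218 ]
above tab target [0.4442 0.1899 0.14  ] | shift mm [  1.326  104.2292  28.9574] norm [0.0027 0.2085 0.0579] rows>=2.2 | turn deg [-0.2446  0.2938  0.0114] norm [-0.0014  0.0016  0.0001] rows>=0.0 shift-in-target-axes norm [0.0024 0.2082 0.0588]
at tab target [0.4442 0.1899 0.069 ] | shift mm [  1.69   104.5323  99.9558] norm [0.0034 0.2091 0.1999] rows>=2.9 | turn deg [-0.2446  0.2938  0.0114] norm [-0.0014  0.0016  0.0001] rows>=0.0 shift-in-target-axes norm [0.0024 0.2082 0.2008]
```

View pics/k10.png

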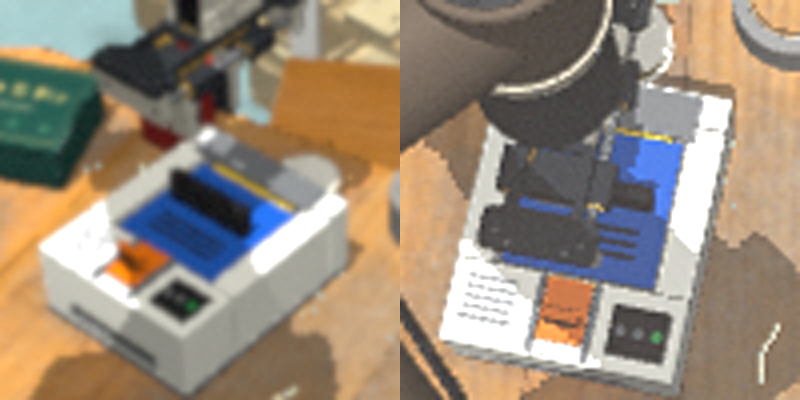

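The cover is flat in the recess with its rib free, and the orange catch is at about (203,185) in the scene view. I'll move over the catch tab, with its real tip height aimed at z = 98 mm.

```bash
python3 -m inch '[[[0.0006,0.042,0,-0.0014,0.0016,0,0.6],[0.0006,0.042,0,0,0,0,0.6],[0.0006,0.042,0,0,0,0,0.6],[0.0006,0.042,0,0,0,0,0.6],[0,0.04,0,0,0,0,0.6],[0,0,0.05,0,0,0,0.6],[0,0,0.05,0,0,0,0.6],[0,0,0,0,0,0,0.6],[0,0,0,0,0,0,0.6]]]' 12
python3 - <<'E'
from plan import *
s=get_state();print(s["force"],s["moment"])
R=tool(Rc(PY,0)); go(pr(103,0,69),R,"at tab")
import cv2
from station import grab_frame
a=grab_frame("scene");b=grab_frame("top")
A=cv2.resize(a[140:220,175:255],None,fx=5,fy=5,interpolation=cv2.INTER_CUBIC)
B=cv2.resize(b[135:215,160:240],None,fx=5,fy=5,interpolation=cv2.INTER_CUBIC)
cv2.imwrite("pics/k11.png",cv2.convertScaleAbs(cv2.hconcat([A,B]),alpha=1.4,beta=10))
E
```

```text
t: 21.45
eef_pos: [0.4416, 0.1884, 0.1153]
ee_rot: [3.135, -0.006, -1.751]
force: [-0.2, 0.3, 1.1]
width: 0.0349
[-0.18491929  0.26017604  1.05616266] [ 0.07270751  0.02033915 -0.01891915]
at tab target [0.4442 0.1899 0.069 ] | shift mm [-2.2261 -2.5104 46.2927] norm [-0.0045 -0.005   0.0926] rows>=0.9 | turn deg [ 0.3644 -0.3312 -0.0146] norm [ 0.002  -0.0018 -0.0001] rows>=0.1 shift-in-target-axes norm [-0.0039 -0.0044  0.0926]
```

View pics/k11.png

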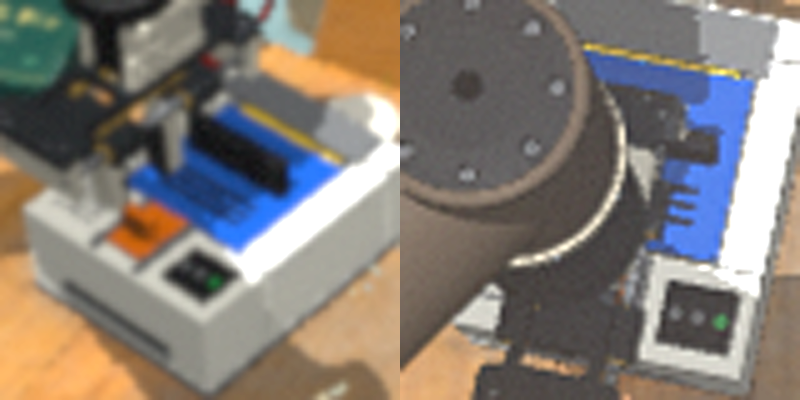

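Run:
```python
from plan import *
import cv2
for x in(98,108): print(x,(proj("scene",pr(x,0,117))-[175,140])*5,(proj("scene",pr(x,0,93))-[175,140])*5)
a=cv2.imread("pics/scene10.png")
x,y,w,h,f=186,170,40,36,16
A=cv2.resize(a[y:y+h,x:x+w],None,fx=f,fy=f,interpolation=cv2.INTER_NEAREST)
A=cv2.convertScaleAbs(A,alpha=1.3)
for xx in(96,101,106,111):
  for z in(93,117):
    for yy in(-15,15):
      u=(proj("scene",pr(xx,yy,z))[0]-[x,y])*f; cv2.circle(A,(int(u[0]),int(u[1])),3,(0,255,0) if z==117 else (255,0,255),-1); cv2.putText(A,str(xx),(int(u[0])+4,int(u[1])),0,.35,(255,255,255),1)
cv2.imwrite("pics/k12.png",A)
```

```text
98 [[143.21539578 206.98147157]] [[145.85523741 231.15322983]]
108 [[133.41157307 214.34942657]] [[136.17380841 238.52806754]]
```

View pics/k12.png

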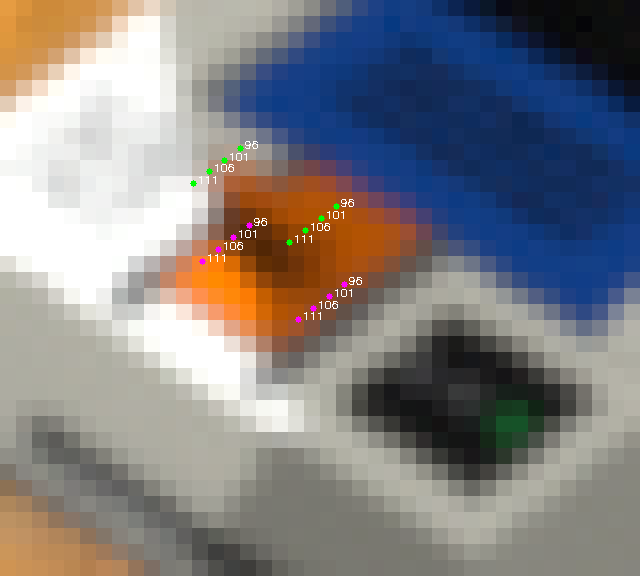

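The orange catch matches a tab at printer x of about 101-106 mm (scene (200-206, 180-190)). I'll descend and pinch.

```bash
python3 -m inch '[[[-0.003,-0.004,0.02,0.002,-0.0018,0,0.6],[0,0,0.03,0,0,0,0.6],[0,0,0.025,0,0,0,0.6],[0,0,0.012,0,0,0,0.6],[0,0,0,0,0,0,0.6],[0,0,0,0,0,0,0.6]]]' 12
python3 - <<'E'
from plan import *
s=get_state();print(s["force"],s["moment"])
R=tool(Rc(PY,0)); go(pr(103,0,69),R,"at tab")
import cv2
from station import grab_frame
a=grab_frame("scene")
A=cv2.resize(a[140:220,175:255],None,fx=7,fy=7,interpolation=cv2.INTER_CUBIC)
cv2.imwrite("pics/k13.png",cv2.convertScaleAbs(A,alpha=1.4,beta=10))
E
```

```text
t: 22.15
eef_pos: [0.4446, 0.1903, 0.0728]
ee_rot: [-3.14, 0.002, -1.751]
force: [-0.1, -0.6, 0.1]
width: 0.0353
[-0.12649813 -0.55644108  0.1028368 ] [-0.00919772  0.11625     0.01168212]
at tab target [0.4442 0.1899 0.069 ] | shift mm [0.4662 0.3722 3.8184] norm [0.0009 0.0007 0.0076] rows>=0.1 | turn deg [-0.0898  0.1408 -0.0192] norm [-0.0005  0.0008 -0.0001] rows>=0.0 shift-in-target-axes norm [0.0009 0.0007 0.0076]
```

View pics/k13.png

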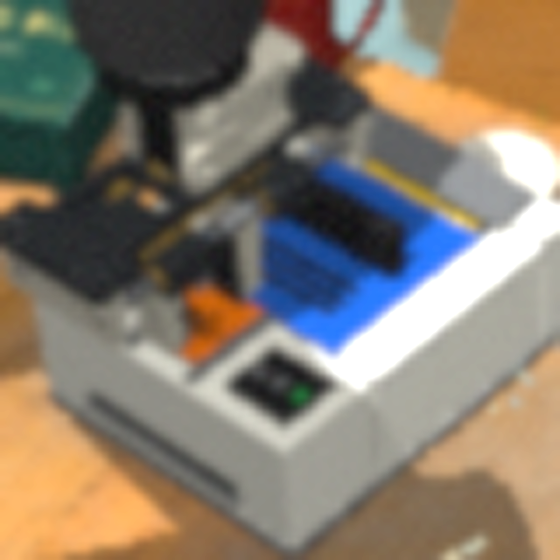

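The fingers straddle the tab, near finger at (196,186) and far finger at (210,177). I'll go down 2 mm and close.

```bash
python3 -m inch '[[[0,0,0.005,0,0,0,0.6],[0,0,0,0,0,0,0.8],[0,0,0,0,0,0,1],[0,0,0,0,0,0,1],[0,0,0,0,0,0,1],[0,0,0,0,0,0,1],[0,0,0,0,0,0,1],[0,0,0,0,0,0,1]]]' 15
python3 - <<'E'
from plan import *
s=get_state();print(s["force"],s["moment"],s["width"])
R=tool(Rc(PY,0)); go(pr(103,0,69),R,"at tab")
E
```

```text
t: 23.0
eef_pos: [0.4441, 0.19, 0.0697]
ee_rot: [-3.141, 0.002, -1.751]
force: [-0.5, -0.1, 1.8]
width: 0.0098
[-0.49707614 -0.0629357   1.83883004] [ 0.00962372  0.1474275  -0.2051628 ] 0.009816457923504723
at tab target [0.4442 0.1899 0.069 ] | shift mm [ 0.0869 -0.0355  0.6581] norm [ 0.0002 -0.0001  0.0013] rows>=0.0 | turn deg [-0.056   0.1102 -0.0268] norm [-0.0003  0.0006 -0.0001] rows>=0.0 shift-in-target-axes norm [ 0.0002 -0.0001  0.0013]
```

```bash
python3 -m inch '[[[0,0,-0.001,0,0,0,1],[0,-0.004,0,0,0,0,1],[0,-0.004,0,0,0,0,1],[0,-0.004,0,0,0,0,1],[0,-0.004,0,0,0,0,1],[0,-0.004,0,0,0,0,1],[0,-0.004,0,0,0,0,1],[0,-0.004,0,0,0,0,1],[0,0,0,0,0,0,1]]]'
python3 -m inch '[[[0,-0.003,0,0,0,0,1],[0,-0.003,0,0,0,0,1],[0,0,0,0,0,0,1]]]'
python3 -m inch '[[[0,-0.003,0,0,0,0,1],[0,0,0,0,0,0,1]]]'
python3 - <<'E'
from plan import *
s=get_state();print(s["force"],s["moment"],s["width"])
R=tool(Rc(PY,0)); go(pr(84,0,69),R,"home tab")
E
```

```text
t: 23.9
eef_pos: [0.458, 0.1873, 0.0698]
ee_rot: [-3.141, 0.002, -1.751]
force: [1.3, 2.2, -10.7]
width: 0.0097
t: 24.2
eef_pos: [0.4607, 0.1868, 0.0698]
ee_rot: [-3.141, 0.001, -1.751]
force: [1.1, 2.3, -13.0]
width: 0.0097
t: 24.4
eef_pos: [0.4621, 0.1865, 0.0698]
ee_rot: [-3.141, 0.001, -1.751]
force: [0.3, 3.1, -13.8]
width: 0.01
[  0.25268559   3.10097786 -13.78262384] [ 1.08543439  0.11905822 -0.12616017] 0.010019326804823385
home tab target [0.4629 0.1865 0.069 ] | shift mm [-0.1742 -0.7177  0.7969] norm [-0.0003 -0.0014  0.0016] rows>=0.0 | turn deg [-0.0232  0.0803 -0.0319] norm [-0.0001  0.0004 -0.0002] rows>=0.0 shift-in-target-axes norm [-0.0003 -0.0014  0.0016]
```

```bash
python3 -m inch '[[[0,0,0.0015,0,0,0,1],[0,-0.002,0,0,0,0,1],[0,-0.002,0,0,0,0,1],[0,0,0,0,0,0,1]]]'
python3 -m inch '[[[0,-0.003,0,0,0,0,1],[0,0,0,0,0,0,1]]]'
python3 -m inch '[[[0,-0.003,0,0,0,0,1],[0,0,0,0,0,0,1]]]'
python3 - <<'E'
from plan import *
s=get_state();print(s["force"],s["moment"],s["width"])
R=tool(Rc(PY,0)); go(pr(84,0,69),R,"home tab")
E
```

```text
t: 24.8
eef_pos: [0.4628, 0.1863, 0.0697]
ee_rot: [3.14, 0.002, -1.751]
force: [-11.7, 5.3, 0.7]
width: 0.0102
t: 25.0
eef_pos: [0.4628, 0.1862, 0.0697]
ee_rot: [3.138, 0.001, -1.752]
force: [-19.9, 8.8, 7.1]
width: 0.01
t: 25.2
eef_pos: [0.4631, 0.186, 0.0696]
ee_rot: [3.137, 0.001, -1.752]
force: [-28.5, 11.9, 13.2]
width: 0.0107
[-28.45286567  11.9212137   13.17303712] [ 4.51882922 10.60937977 -0.0938959 ] 0.01072342789814818
home tab target [0.4629 0.1865 0.069 ] | shift mm [-0.4326  0.3178  0.641 ] norm [-0.0009  0.0006  0.0013] rows>=0.0 | turn deg [ 0.2857  0.0639 -0.0796] norm [ 0.0016  0.0004 -0.0004] rows>=0.0 shift-in-target-axes norm [-0.0009  0.0006  0.0013]
```

The catch has hit its end stop close to the computed home position, with a reaction of about 28 N. I'll ease most of that off while still pushing lightly, open, and rise.

```bash
python3 -m inch '[[[0,0.003,0,0,0,0,1],[0,0.003,0,0,0,0,1],[0,0,0,0,0,0,1]]]'
python3 -m inch '[[[0,0,0,0,0,0,0.75],[0,0,0,0,0,0,0.75],[0,0,0,0,0,0,0.75],[0,0,0,0,0,0,0.75]]]'
python3 - <<'E'
from plan import *
s=get_state();print(s["force"],s["width"])
R=tool(Rc(PY,0)); go(pr(84,0,69),R,"home tab")
E
```

```text
t: 25.5
eef_pos: [0.4627, 0.1863, 0.0697]
ee_rot: [3.141, 0.001, -1.751]
force: [-9.9, 5.3, 0.1]
width: 0.0096
t: 25.9
eef_pos: [0.465, 0.1865, 0.07]
ee_rot: [-3.139, 0.003, -1.751]
force: [0.5, -0.5, -0.4]
width: 0.0219
[ 0.45153107 -0.50834554 -0.44985691] 0.02188573337703073
home tab target [0.4629 0.1865 0.069 ] | shift mm [0.3617 2.1256 0.9718] norm [0.0007 0.0043 0.0019] rows>=0.0 | turn deg [-0.1207  0.1468 -0.0104] norm [-0.0007  0.0008 -0.0001] rows>=0.0 shift-in-target-axes norm [0.0007 0.0042 0.002 ]
```

```bash
python3 -m inch '[[[0,0,-0.02,0,0,0,0.75],[0,0,-0.05,0,0,0,0.75],[0,0,-0.07,0,0,0,0.75],[0,0,-0.08,0,0,0,0.75],[0,0,-0.08,0,0,0,0.75],[0.05,0,-0.05,0,0,0,0.75],[0.07,0,0,0,0,0,0.75],[0.07,0,0,0,0,0,0.75],[0.07,0,0,0,0,0,0.75],[0.07,0,0,0,0,0,0.75],[0.07,0,0,0,0,0,0.75],[0.07,0,0,0,0,0,0.75],[0.07,0,0,0,0,0,0.75],[0.07,0,0,0,0,0,0.75],[0,0,0,0,0,0,0.75]]]'
python3 - <<'E'
import cv2
from station import grab_frame
a=grab_frame("scene");b=grab_frame("top")
cv2.imwrite("pics/scene20.png",a);cv2.imwrite("pics/top20.png",b)
A=cv2.resize(a[130:220,170:260],None,fx=4.4,fy=4.4,interpolation=cv2.INTER_CUBIC)
B=cv2.resize(b[120:210,160:250],None,fx=4.4,fy=4.4,interpolation=cv2.INTER_CUBIC)
cv2.imwrite("pics/k20.png",cv2.convertScaleAbs(cv2.hconcat([A,B]),alpha=1.2,beta=5))
cv2.imwrite("pics/k21.png",cv2.hconcat([cv2.resize(a,(400,300)),cv2.resize(b,(400,300))]))
E
```

```text
t: 27.4
eef_pos: [0.4084, -0.117, 0.2447]
ee_rot: [-3.14, 0.001, -1.754]
force: [0.8, -0.2, 0.1]
width: 0.0218
```

View pics/k20.png

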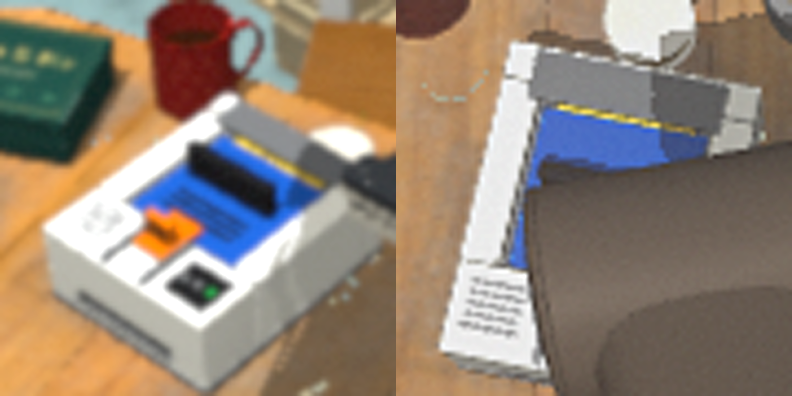

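View pics/k21.png

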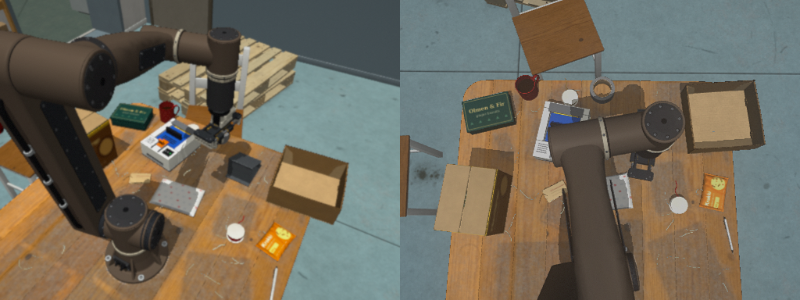

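The scene view shows the catch slid out over the cover's edge, with its nose corners near (204-216, 177-183), and the cover flat. The mug, tape and spools are standing. I'll check the catch travel in numbers.

Run:
```python
from plan import *
import cv2
a=cv2.imread("pics/scene20.png")
x,y,w,h,f=190,165,44,36,16
A=cv2.resize(a[y:y+h,x:x+w],None,fx=f,fy=f,interpolation=cv2.INTER_NEAREST)
for X,c in((52,(0,255,0)),(57,(255,0,255)),(102,(0,255,0))):
  for yy in(-18,18):
    u=(proj("scene",pr(X+1,yy,93))[0]-[x,y])*f; cv2.circle(A,(int(u[0]),int(u[1])),4,c,-1)
cv2.imwrite("pics/k22.png",A)
for n,t0,t1 in (("top","pics/top0.png","pics/top20.png"),("scene","pics/scene5.png","pics/scene20.png")):
    i,j=cv2.imread(t0),cv2.imread(t1)
    reg={"top":[("tape",(240,95,278,135)),("mug",(145,92,182,128)),("spoolW",(206,112,230,131))],"scene":[("tape",(264,155,296,186))]}[n]
    for k,(a0,b0,a1,b1) in reg: print(n,k,cv2.absdiff(i[b0:b1,a0:a1],j[b0:b1,a0:a1]).mean().round(1), np.round(cv2.phaseCorrelate(i[b0:b1,a0:a1].mean(2),j[b0:b1,a0:a1].mean(2)),2) )
```

```text
Traceback (most recent call last):
ValueError: setting an array element with a sequence. The requested array has an inhomogeneous shape after 1 dimensions. The detected shape was (2,) + inhomogeneous part.
```

View pics/k22.png

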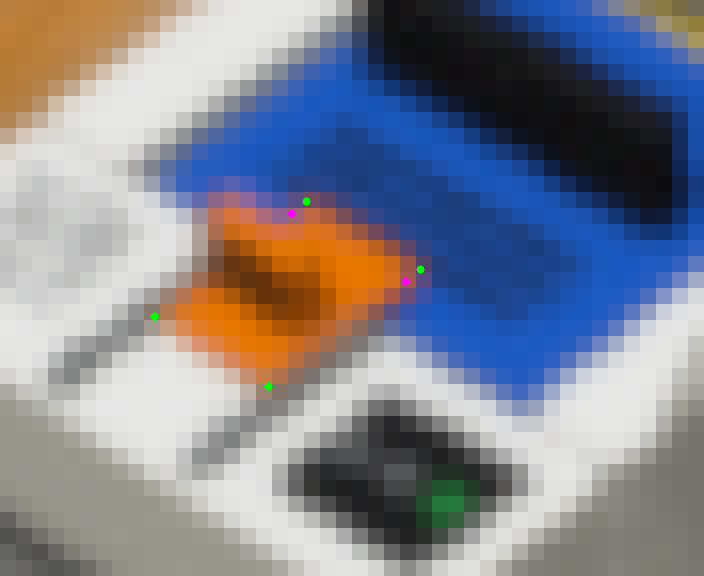

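The bolt's nose corners match the fully home position (x = 52 mm, green dots), which agrees with the end stop I felt. Handing in.

```bash
python3 -c "
from station import job_done,get_state
print(job_done());s=get_state();print(s['t'],s['force'])"
```

```text
the job is handed in; nothing more can be done
None
the job is handed in; nothing more can be done
```

The job was handed in at about 27.5 s of the 54 s allowed. The printer is closed: the cover lies flat in the recess, its tongue is under the lip, and the catch is over its edge.

**What I did**
- I gripped the rib on the sloping rest and carried the cover over the printer, tilted about 14°.
- I felt the tongue touch the seat ledge, slid it under the lip until it met the wall, then backed off a few millimetres.
- I rotated the cover flat about the tongue edge, and it settled with about 14 N of push.
- I pinched the catch tab, slid it until it hit its end stop (about 31 N sideways on the wrist), released it and moved clear.

**Last checks**
- The scene picture shows the cover flat with only a thin yellow line at the lip edge.
- The bolt's nose corners lie on the projected home position (printer x = 52 mm), and the wrist force was near zero at the end.
- The mug, tape and white spool look undisturbed by eye. My numerical image comparison for them stopped on a script error, so it gave no result. I did not identify the gold and red spools separately.

**What disagreed**
- The pictures showed the real fingertips about 29 mm short of the reported TCP along the tool axis. My first grasp therefore closed on air just above the rib, without touching anything. I allowed for the 29 mm afterwards, and later contacts agreed to about 1 mm.
- While sliding the catch I lifted on it with up to about 14 N for a moment, and then corrected that.

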